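# Trip the safety switch, load the label winder, switch back on

### The arm

A 7-joint arm with a two-finger parallel gripper is mounted at the origin on the work surface. World frame = base frame: x ahead of the robot, y to its left, z up, the work surface at z = 0. Lengths are in m, angles in rad, forces in N, time in s.
With the tool pointing down it reaches from about 0.425 to 1.025 m from the base axis. Payload 3.6 kg.
Tool frame: the origin (TCP) lies at the very end of the fingers, on their centre line; the grasp point (between the pads) lies 19 mm behind it; z points along the fingers, y is the direction in which the jaws open and shut (so a half turn about z gives the same grasp; the last joint's range is limited). The gripper opens to 85 mm and grips with 20 to 120 N. Pads are 22 mm wide; open, the fingers measure 114 mm over their backs; the gripper's body (76 mm by 85 mm) begins 54 mm behind the grasp point. The pads swing forward as they close: fully open they stand 13 mm farther back than shut.
Start: joints at [-1.411, 0.591, 0.048, 1.609, -0.033, 0.943, -0.034], TCP at [0.181, 0.702, 0.231] pointing down, gripper open.
Joint ranges: [-2.69, 2.69], [-0.47, 2.24], [-1.27, 1.36], [0.19, 2.51], [-1.53, 4.68], [0.08, 2.07], [-3.09, 3.09]. Speed limits (rad/s): [2.57, 2.57, 3.14, 3.14, 3.14, 3.14, 3.14].

### API

Orientations are given as a rotation vector (axis times angle).
In Python, from plant import * gives the robot as it stands. The module is installed in compiled form; this text tells all that it offers.
- The arm moves only by the tool send_rows, never from a script. Its argument "series" is one flat list of numbers, 7 for each row, row after row: the shift along the tool's x, y, z in units of 25 mm (1.0 is 25 mm), then the turn, a rotation vector about the tool's x, y, z in units of 8 degrees (1.0 is 8 degrees), then the opening, from 0 (shut) to 1 (fully open). In form: [tx, ty, tz, rx, ry, rz, jaw, tx, ty, tz, rx, ry, rz, jaw, ...]. A call has 1 to 12 rows; each row shifts and turns the pose as measured when the row begins, along the tool's axes as they then stand; what a row does not reach is not made up. A row lasts 1/10 s, in which the tool goes at most 50 mm and 8.59 degrees, less where a joint would pass 70% of its speed; a pose out of reach is approached as far as the arm can. A call is refused whole if a number of a shift passes 1 or a number of a turn 1, either way. A call with a gripper value outside its range is refused whole. The fingers move at their own pace and stop on an object; the grip force is fixed at half the most. Time passes only in rows, so rows that do not move let the fingers close. It gives the time, the measured TCP pose, the force and the opening at its end, in the units of the state.
- state(): the state, without advancing time (a new reading comes with each control period).
- capture(name): name is "scene" or "side" or "wrist"; returns a dict with "frame" (480x640x3 uint8, red, green, blue), "z_map" (480x640 float32, m along the optical axis (not along the pixel's ray), 0 where there is no reading), "camera_matrix" (3x3 intrinsics, pixels), "R" (3x3) and "t" (3): a world point X has camera coordinates R X + t; the wrist camera has in their place "T_tool_cam" (4x4, takes a point from camera to tool coordinates, whose origin is the TCP and whose axes are the flange's). Camera axes: x right, y down, z forward; pixel columns grow to the right and rows downward; lengths in m; the calibration is good to about 2 mm. The wrist camera is an equidistant fisheye: a pixel r from the principal point sees the ray r / f radians off the axis. A picture is of the moment at which its call begins: read the wrist's pose just before it.
- sign_off(): hands the job in, once; it reports no verdict.
The state is a dict: "t": time; "qpos": joint angles; "joint_vel": joint speeds; "joint_torque": joint torques, N m; "position": TCP position; "tool_rot": TCP orientation; "force": force on the tool from outside, world axes, zero at the start; "torque": the same for the moment, N m; "gripper_width": finger opening in m.
Only numpy, scipy, OpenCV 4.12 (cv2) and the standard library are available. Lean on these libraries where they do the work, as an engineer would, in place of code of your own. Each camera call takes 0.05 s, during which the arm holds its last target.

### The job

Make the label winder safe before changing its labels: press the test button on the bench safety switch so that its lever drops by itself (do not touch the lever itself for this). With the lever down, fit the tall label roll over the winder's spindle, sliding it gently down until it sits flat on the turntable and not letting it drop; then lift the lever back up past upright until it rests fully home. Leave everything else on the table where it is.

Things in the scene. Friction and masses are not known exactly. Their poses are not given: they have to be found in the camera images.
- switch_box: bench safety switch, fixed to the table: grey metal box 100 (x) x 230 (y) x 60 mm high, origin at the centre of its underside, its front (-x) side facing roughly to the robot. On its +y half stands a 60 x 60 mm tower, top 96 mm above the table, carrying the button; on its -y half is the drop lever.
- button_top (a point): centre of the top face of the test button: black round push button 36 mm across on the tower, top face 120 mm above the table at rest; it is pressed straight down
- test_button (a joint): travel of the button, m: 0 = out, 0.010 = fully in. A spring returns it; pressing takes about 1 to 4 N. About 6 mm in, it has kicked the lever over centre and the lever falls by its own weight (in about half a second).
- lever (a joint): angle of the drop lever, rad: 0 = up and home (on its stop, leaning 0.20 rad back past upright, to the box's +x), 0.20 = upright, 1.75 = dropped, about level, to the box's -x. Only its weight holds it on either side of upright; past upright it falls home by itself. Under 3 N at the bar moves it.
- lever_grip (a point): grip point on the lever's handle: black round bar 16 mm thick, parallel to the box's y axis, on the end of one steel arm, 115 mm from the hinge axis. The arm is 50 mm to the box's +y of this point, the bar's free end 45 mm to its -y. Down, the bar lies 50 mm in front of the box's front face and 80 mm above the table; up, 191 mm above it. The bar may turn between the fingers as it is lifted.
- lever_hinge (a point): point on the lever's fixed hinge axis (parallel to the box's y axis), level with lever_grip along that axis, 78 mm above the table
- spindle_seat (a point): centre of the top of the winder's turntable at the foot of the spindle, 51 mm above the table, z up. The winder is a fixed white box 110 x 110 x 45 mm with a round metal turntable 92 mm across and a steel spindle 20 mm thick and 55 mm high standing in its middle (top 10 mm tapered).
- spindle_tip (a point): top of the spindle, 106 mm above the table
- label_roll: the tall paper label roll: white cylinder 60 mm across and 80 mm high, standing upright on the table, with a brown card core and a 25 mm bore right through; origin at the centre of its underside, z along the bore. About 0.16 kg. Fits the spindle with 2.5 mm to spare all round; either end may be down.
- label_roll_center (a point): centre of the tall roll, at half its height
- short_roll: a used-up label roll of the same kind but only 40 mm high, to be left alone; it may stand in either of the two roll places; origin at the centre of its underside
- specimen_case: flat blue specimen case 90 x 70 x 20 mm, leave alone; origin at the centre of its underside
- marker_pen: marker pen 130 mm long, leave alone; origin under its middle
- pen_pot: black pen pot 76 mm across, 95 mm high (pens to 155 mm), leave alone; origin at the centre of its underside
- card_bin: grey bin of index cards 130 x 90 x 70 mm, leave alone; origin at the centre of its underside
- sample_jar: closed jar 60 mm across and 85 mm high, leave alone; origin at the centre of its underside
Things that resemble listed ones, but are neither listed nor needed, are in the scene too. What is shaped like the part that bears spindle_seat but pink or purple is not meant.

How it is judged:
On the way, in this order (a step that is already met when the one before it is completed fails the run):
1. the test button is pushed in (value of joint test_button above 0.003 m), for 0.02 s.
2. the lever has dropped (value of joint lever above 1.6 rad), for 0.1 s.
3. with the lever down, the tall roll sits flat on the turntable, over the spindle (z of label_roll_center in the frame of spindle_seat below 0.045 m and horizontal distance between label_roll_center and spindle_seat below 0.006 m and angle between the z axis of label_roll and the z axis of spindle_seat, either way round below 0.08 rad and value of joint lever above 1.5 rad), for 0.2 s.
At the end, for the whole second after the job is handed in: The tall roll stands upright on the turntable over the spindle (centre within 6 mm of the spindle axis, underside within 5 mm of the turntable, tilt under 0.08 rad) and is at rest, the button is out (within 2 mm), and the lever rests up and home (within 0.1 rad of its stop) (z of label_roll_center in the frame of spindle_seat below 0.045 m and horizontal distance between label_roll_center and spindle_seat below 0.006 m and angle between the z axis of label_roll and the z axis of spindle_seat, either way round below 0.08 rad and value of joint lever below 0.1 rad and value of joint test_button below 0.002 m and linear speed of label_roll below 0.02 m/s and velocity of joint lever between -0.05 and 0.05 rad/s); the robot touches nothing.
It fails at once if the robot pushes or pulls the lever, other than while it lies dropped, before the roll is on the spindle (contact force between lever and the arm above 1 N and value of joint lever below 1.5 rad and not (z of label_roll_center in the frame of spindle_seat below 0.045 m and horizontal distance between label_roll_center and spindle_seat below 0.006 m and angle between the z axis of label_roll and the z axis of spindle_seat, either way round below 0.08 rad)).
It fails at once if the roll is dropped down the spindle (linear speed of label_roll above 0.6 m/s and horizontal distance between label_roll_center and spindle_seat below 0.02 m and z of label_roll_center in the frame of spindle_seat below 0.09 m).
It fails at once if one of the other things is moved more than 30 mm (distance of any of short_roll, specimen_case, marker_pen, pen_pot, card_bin, sample_jar from where it was at the start of the episode above 0.03 m).
It also fails if it takes over 69 s, if anything falls off the work surface, if the arm or the gripper's body presses on something with over 40 N, if the wrist force passes 120 N, or if a joint passes its speed limit or range.

## Working session

There is one attempt and no reset: what is moved stays moved. The work goes in short steps, Python scripts to look and compute and a tool call to move; the robot and the scene stay as the last step left them, time stands still between calls to the robot, and variables do not carry over. Pictures are saved under pics/ and viewed, and the job is handed in when it is done.

Besides the shell and the picture viewer there is one more tool, called after "Call:" by a JSON object that holds its "fn" and its "kwargs". send_rows: Moves the arm, as the interface text tells. Its arguments: {"type":"object","properties":{"series":{"type":"array","items":{"type":"number"}}},"required":["series"]}

```bash
mkdir -p pics; ls; python3 - <<'E'
from plant import *
import cv2,numpy as np,pickle
s=state();print(s)
for n in ["scene","side","wrist"]:
    c=capture(n);pickle.dump(c,open(f'pics/{n}0.pkl','wb'))
    cv2.imwrite(f'pics/{n}0.png',c['frame'][:,:,::-1])
    print(n,c['camera_matrix'].tolist(),{k:np.round(c[k],3).tolist() for k in ('R','t','T_tool_cam') if k in c})
E
```

```text
pics
{'t': 0.0, 'qpos': array([-1.41146936,  0.59212327,  0.04828942,  1.60984809, -0.03329046,
        0.94269657, -0.03372021]), 'joint_vel': array([-0.00111137, -0.00115149,  0.00107626, -0.00026205,  0.00184198,
       -0.001676  ,  0.00187913]), 'joint_torque': array([ 7.61338415e-04, -5.48691416e+01,  1.54635340e+00, -1.98123032e+01,
        9.20464547e-03,  8.66376213e-03,  1.26960970e-05]), 'position': array([0.1811331 , 0.70114111, 0.23012804]), 'tool_rot': array([-0.39594761, -3.11638142,  0.00355843]), 'force': array([-0.95751005, -0.12600315,  0.11251874]), 'torque': array([-0.04758045,  0.04206688,  0.04082172]), 'gripper_width': 0.08541619817737423}
scene [[513.900904026439, 0.0, 323.7125932771256], [0.0, 513.900904026439, 243.03153165204705], [0.0, 0.0, 1.0]] {'R': [[0.022, 1.0, -0.013], [0.764, -0.025, -0.645], [-0.645, 0.004, -0.764]], 't': [0.033, -0.293, 1.672]}
side [[509.28133751129775, 0.0, 314.2070700192206], [0.0, 509.28133751129775, 236.52036285322683], [0.0, 0.0, 1.0]] {'R': [[0.981, -0.193, 0.001], [-0.142, -0.724, -0.675], [0.131, 0.662, -0.738]], 't': [-0.488, 0.152, 1.386]}
wrist [[371.64829954431775, 0.0, 318.31643392448086], [0.0, 371.64829954431775, 235.1286411872975], [0.0, 0.0, 1.0]] {'T_tool_cam': [[0.001, -0.959, -0.285, 0.072], [1.0, 0.001, 0.001, 0.0], [-0.001, -0.285, 0.959, -0.142], [0.0, 0.0, 0.0, 1.0]]}
```

View pics/scene0.png

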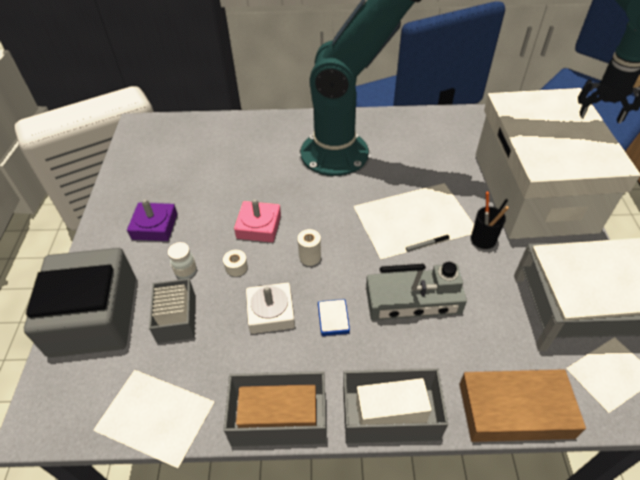

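View pics/side0.png

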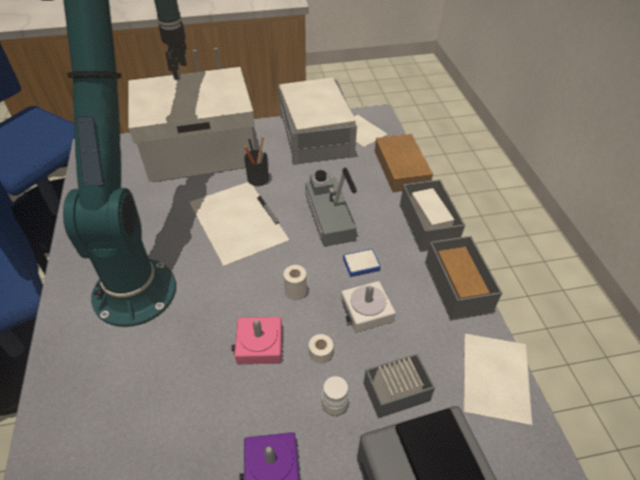

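View pics/wrist0.png

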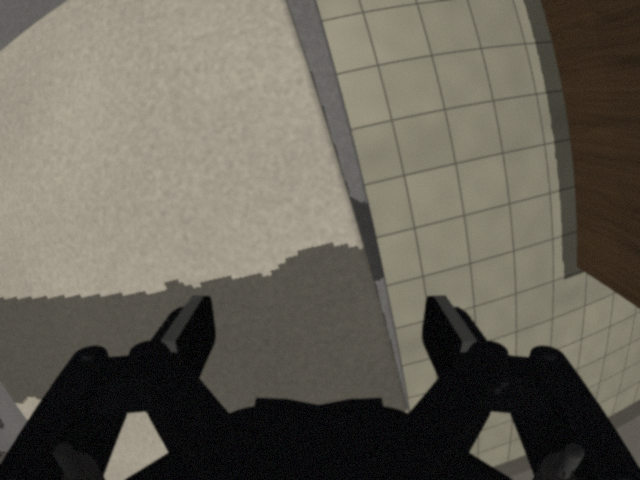

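The scene view shows the switch box near (415,290) with its button at (449,268), the white winder at (269,303), and the tall roll at (309,246). The short roll is at (235,262), the case at (333,317) and the pen pot at (487,226). Next I'll enlarge these areas and measure.

```bash
cat > h.py <<'E'
import numpy as np,cv2,pickle
from scipy.spatial.transform import Rotation as Ro
def load(n): return pickle.load(open(f'pics/{n}.pkl','rb'))
def cloud(c):
    K=c['camera_matrix'];z=c['z_map'];v,u=np.mgrid[:480,:640]
    P=np.stack([(u-K[0,2])/K[0,0]*z,(v-K[1,2])/K[1,1]*z,z],-1)
    X=(P-c['t'])@c['R']; X[z<=0]=np.nan
    return X
def ray(c,uv):
    K=c['camera_matrix'];o=-c['R'].T@c['t'];d=c['R'].T@np.array([(uv[0]-K[0,2])/K[0,0],(uv[1]-K[1,2])/K[1,1],1]);return o,d
def onz(c,uv,z):
    o,d=ray(c,uv);return o+d*(z-o[2])/d[2]
def tri(a,ua,b,ub):
    Pa=a['camera_matrix']@np.c_[a['R'],a['t']];Pb=b['camera_matrix']@np.c_[b['R'],b['t']]
    X=cv2.triangulatePoints(Pa,Pb,np.array(ua,float).reshape(2,1),np.array(ub,float).reshape(2,1))[:,0]
    X=X[:3]/X[3]
    o,d=ray(a,ua);d=d/np.linalg.norm(d);ga=np.linalg.norm(np.cross(X-o,d))
    return X,ga
def proj(c,X):
    p=c['camera_matrix']@(c['R']@np.asarray(X)+c['t']);return p[:2]/p[2]
E
python3 - <<'E'
from h import *
a=load('scene0');b=load('side0')
def crop(c,x0,y0,x1,y1,k,f):
    cv2.imwrite(f,cv2.resize(c['frame'][y0:y1,x0:x1,::-1],None,fx=k,fy=k,interpolation=cv2.INTER_CUBIC))
crop(a,220,210,480,340,3,'pics/sc_crop.png'); crop(b,270,150,410,340,3,'pics/si_crop.png')
for c,n in ((a,'scene'),(b,'side')):
    X=cloud(c);h=X[...,2]
    print(n,'table z',np.nanmedian(h[(h>-.02)&(h<.02)]),(h>0).mean())
X=cloud(a)
for nm,uv in dict(btn=(449,268),roll=(304,237),rollside=(309,255),wind=(255,310),disc=(258,300),table=(300,285),case=(333,317)).items(): print(nm,X[uv[1],uv[0]].round(3))
E
```

```text
scene table z 0.00030735040418775126 0.551845703125
side table z 0.00020801249550792038 0.46142578125
btn [0.572 0.251 0.122]
roll [ 0.428 -0.092  0.08 ]
rollside [ 0.462 -0.081  0.047]
wind [ 0.63  -0.21   0.052]
disc [ 0.602 -0.204  0.054]
table [ 0.525 -0.106  0.003]
case [ 0.633 -0.024  0.016]
```

View pics/sc_crop.png

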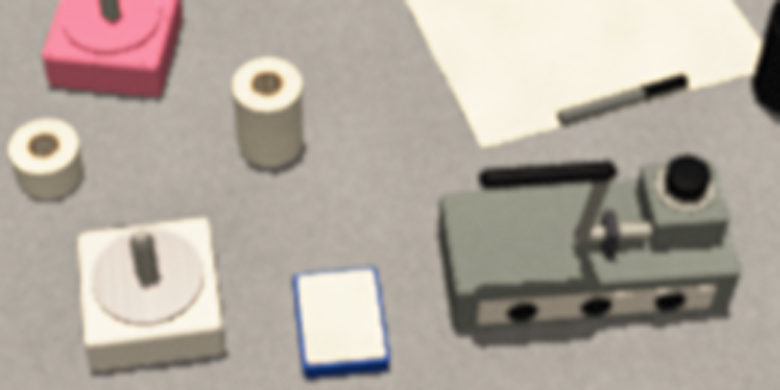

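View pics/si_crop.png

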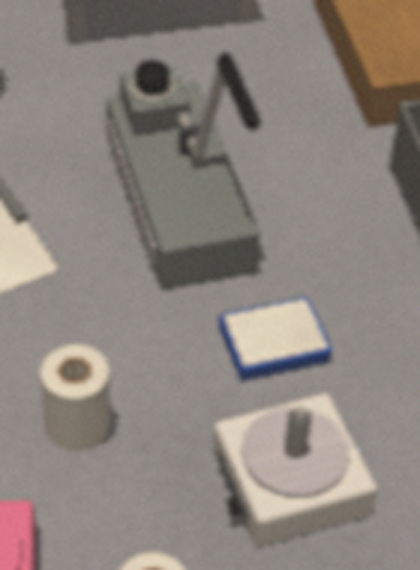

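```bash
cat >> h.py <<'E'
def fitcirc(P):
    (cx,cy),r=cv2.minEnclosingCircle(P.astype(np.float32)); return cx,cy,r
def near(X,x,y,r,z0,z1):
    return (np.hypot(X[...,0]-x,X[...,1]-y)<r)&(X[...,2]>z0)&(X[...,2]<z1)
E
python3 - <<'E'
from h import *
a=load('scene0');b=load('side0')
C={}
for n,c in (('scene',a),('side',b)):
    X=cloud(c); g=cv2.cvtColor(c['frame'],cv2.COLOR_RGB2HSV)
    M={}
    M['btn']=near(X,.572,.251,.035,.108,.135)&(g[...,2]<60)
    M['rolltop']=near(X,.43,-.085,.06,.070,.09)&(g[...,2]>150)
    M['wind']=near(X,.61,-.19,.08,.03,.06)
    M['spin']=near(X,.60,-.19,.07,.075,.125)
    M['bore']=near(X,.43,-.085,.022,.02,.09)&(g[...,1]>60)
    M['box']=near(X,.60,.17,.16,.05,.068)
    M['lever']=near(X,.60,.17,.16,.135,.21)
    M['bar']=M['lever']&(g[...,2]<60)
    for k,m in M.items():
        m=m.astype(np.uint8)
        nc,l,st,ce=cv2.connectedComponentsWithStats(m)
        if nc<2: print(n,k,'none');continue
        i=1+np.argmax(st[1:,4]); mm=l==i if k!='box' else m>0
        P=X[mm]; cnt=cv2.findContours((mm).astype(np.uint8),cv2.RETR_EXTERNAL,cv2.CHAIN_APPROX_NONE)[0]
        cnt=max(cnt,key=len); e=cv2.fitEllipse(cnt) if len(cnt)>5 else None
        print(n,k,mm.sum(),'mean',P.mean(0).round(4),'z5/95',np.percentile(P[:,2],[5,50,95]).round(4),'circ',np.round(fitcirc(P[:,:2]),4),'ell',np.round(e[0],1),np.round(e[1],1))
        C[n,k]=e[0]
        if k in('wind','box'): print('   rect',cv2.minAreaRect(P[:,:2].astype(np.float32)))
for k in('btn','rolltop','bore','spin','bar'):
    try: print(k,tri(a,C['scene',k],b,C['side',k]))
    except KeyError as e: print(e)
E
```

```text
scene btn 160 mean [0.5727 0.2512 0.119 ] z5/95 [0.111  0.12   0.1238] circ [0.5697 0.2524 0.0179] ell [448.7 269. ] [13.2 13.7]
scene rolltop 277 mean [ 0.4339 -0.0809  0.0798] z5/95 [0.0761 0.0799 0.0834] circ [ 0.4325 -0.0804  0.0314] ell [308.4 238.6] [17.3 22.2]
scene wind 1688 mean [ 0.6163 -0.1777  0.0473] z5/95 [0.0387 0.0477 0.0539] circ [ 0.6075 -0.1805  0.0736] ell [268.7 305.5] [45.3 52.1]
   rect ((0.602900505065918, -0.17922672629356384), (0.12091299891471863, 0.10987654328346252), 6.93113374710083)
scene spin 92 mean [ 0.6107 -0.1779  0.0941] z5/95 [0.0785 0.0961 0.1067] circ [ 0.6074 -0.1777  0.0108] ell [267.1 293. ] [ 8.1 12.2]
scene bore 79 mean [ 0.4221 -0.0807  0.0715] z5/95 [0.055  0.0735 0.0811] circ [ 0.4284 -0.0799  0.0154] ell [308.6 237.4] [ 7.5 11.2]
scene box 2520 mean [0.5939 0.1572 0.06  ] z5/95 [0.0551 0.0602 0.0639] circ [0.5832 0.1779 0.1237] ell [405.8 291.7] [ 36.7 105.7]
   rect ((0.5830953121185303, 0.17821002006530762), (0.10510934144258499, 0.2301129847764969), 2.594542980194092)
scene lever 385 mean [0.6247 0.1317 0.191 ] z5/95 [0.1535 0.1961 
[... 1216 characters left out ...]
)
side lever 205 mean [0.6173 0.1323 0.186 ] z5/95 [0.144  0.1948 0.2004] circ [0.6171 0.1258 0.0512] ell [347.  182.8] [14.7 26.6]
side bar 87 mean [0.6183 0.1205 0.1967] z5/95 [0.1925 0.1966 0.2013] circ [0.6184 0.1206 0.0459] ell [348.8 179.8] [ 3.4 29. ]
btn (array([0.56618994, 0.25382445, 0.11011701]), np.float64(0.00011619541318310811))
rolltop (array([ 0.43038114, -0.08062005,  0.07682699]), np.float64(0.0006029324951612609))
bore (array([ 0.42943312, -0.08041455,  0.08005298]), np.float64(9.094093805346494e-05))
spin (array([ 0.6045667 , -0.17864256,  0.08587134]), np.float64(0.0004575253764781679))
bar (array([0.62045087, 0.12914168, 0.1895288 ]), np.float64(0.00020103701567324595))
```

```bash
cat >> h.py <<'E'
def goal(s,p=None,yaw=None,tz=None):
    """error in tool axes: shift units, turn units. yaw = world angle of tool y axis, tool z down"""
    R=Ro.from_rotvec(s['tool_rot']).as_matrix()
    out=[]
    if p is not None: out.append((R.T@(np.array(p)-s['position'])/0.025).round(2))
    if yaw is not None:
        y=np.array([np.cos(yaw),np.sin(yaw),0]);z=np.array([0,0,-1.]);x=np.cross(y,z)
        G=np.c_[x,y,z]; out.append((Ro.from_matrix(R.T@G).as_rotvec()/np.radians(8)).round(2))
    return out
E
python3 - <<'E'
from h import *
from plant import state
s=state();print(goal(s,(.567,.250,.20),np.radians(3)))
a=load('scene0');b=load('side0')
H=np.zeros((12,14))
for c in(a,b):
    X=cloud(c).reshape(-1,3);X=X[np.isfinite(X).all(1)]
    for i in range(12):
        for j in range(14):
            m=(X[:,0]>=i*.07)&(X[:,0]<i*.07+.07)&(X[:,1]>=-.3+j*.07)&(X[:,1]<-.3+j*.07+.07)
            if m.sum()>3: H[i,j]=max(H[i,j],np.percentile(X[m,2],97))
print('cols y0',[round(-.3+.07*j,2) for j in range(14)])
for i in range(12): print(round(i*.07,2),(H[i]*100).round(0).astype(int))
E
```

```text
[array([-19.46, -13.62,   1.24]), array([-0.01,  0.01,  9.06])]
cols y0 [-0.3, -0.23, -0.16, -0.09, -0.02, 0.05, 0.12, 0.19, 0.26, 0.33, 0.4, 0.47, 0.54, 0.61]
0.0 [ 0  0  2 35 47 55 66 69  1  1 23 23 23 23]
0.07 [ 1  0  1  3 32 53 65 69  1  1 23 23 23 23]
0.14 [ 0  0  1  0  1  0  1  1  1  1 23 23 23 57]
0.21 [ 5  5  0  0  0  1  1  1  1  1 23 23 23 56]
0.28 [ 9 10  0  1  0  1  1  1  1  2 23 23 23 23]
0.35 [ 5  5  8  8  0  1  1  2  2 13 22 23 23 23]
0.42 [4 0 8 8 1 0 1 0 1 8 8 1 1 1]
0.49 [ 3  5  5  0  0  6  6 12 11  0 14 15 15 15]
0.56 [ 4 10  5  2  2 20 20 12 12  1 14 15 15 15]
0.63 [ 1  5  5  2  2 19  6  5  1  0 14 15 15 15]
0.7 [ 0  0  0  0  0  0  0  0  0  1 14 15 15 15]
0.77 [9 9 9 9 9 9 9 6 6 6 6 1 1 1]
```

Call:
{"fn": "send_rows", "kwargs": {"series": [0,0,-1,0,0,0,0,0,0,-1,0,0,0,0,0,0,-0.5,0,0,1,0,0,0,0,0,0,1,0,0,0,0,0,0,1,0,0,0,0,0,0,1,0,0,0,0,0,0,1,0,0,0,0,0,0,1,0,0,0,0,0,0,1,0,0,0,0,0,0,1,0,0,0,0,0,0,1,0]}}

```text
t: 1.25
position: [0.18, 0.6977, 0.2898]
tool_rot: [2.206, 2.229, -0.018]
force: [0.5, 0.9, -0.1]
gripper_width: 0.0002
```

```bash
python3 - <<'E'
from h import *
from plant import state
s=state();print(s['t'],s['position'],s['qpos'].round(2),s['gripper_width'],s['force'].round(1),goal(s,(.567,.250,.16),np.radians(3)))
E
```

```text
1.25 [0.17996669 0.69772227 0.28976503] [-1.63  0.56  0.39  1.57 -0.23  1.07 -1.17] 0.00023343841735610406 [ 0.5  0.9 -0.1] [array([-18.01,  15.31,   5.34]), array([-0.03,  0.09, -0.3 ])]
```

Call:
{"fn": "send_rows", "kwargs": {"series": [-1,0.9,0,0,0,0,0,-1,0.9,0,0,0,0,0,-1,0.9,0,0,0,0,0,-1,0.9,0,0,0,0,0,-1,0.9,0,0,0,0,0,-1,0.9,0,0,0,0,0,-1,0.9,0,0,0,0,0,-1,0.9,0,0,0,0,0,-1,0.9,0,0,0,0,0,-1,0.9,0,0,0,0,0,-1,0.9,0,0,0,0,0,-1,0.9,0,0,0,0,0]}}

```text
t: 2.45
position: [0.4536, 0.3954, 0.286]
tool_rot: [2.19, 2.247, -0.031]
force: [0.2, -0.8, 0.1]
gripper_width: -0.0004
```

```bash
python3 - <<'E'
from h import *
from plant import state
s=state();print(s['t'],s['position'],s['qpos'].round(2),goal(s,(.567,.250,.16),np.radians(3)))
E
```

```text
2.45 [0.45358604 0.39539558 0.28599106] [-1.12  0.41  0.44  1.84 -0.21  0.95 -0.56] [array([-5.85,  4.45,  5.08]), array([-0.09,  0.12, -0.19])]
```

Call:
{"fn": "send_rows", "kwargs": {"series": [-1,0.75,0,0,0,-0.2,0,-1,0.75,0,0,0,0,0,-1,0.75,0.5,0,0,0,0,-1,0.75,1,0,0,0,0,-1,0.75,1,0,0,0,0,-0.9,0.75,1,0,0,0,0,-0.1,0.1,0.7,0,0,0,0,0,0,0.3,0,0,0,0]}}

```text
t: 3.25
position: [0.5837, 0.2374, 0.172]
tool_rot: [2.165, 2.267, -0.025]
force: [-0.4, -0.5, -0.1]
gripper_width: -0.0003
```

```bash
python3 - <<'E'
from h import *
from plant import *
s=state();print(s['t'],s['position'],s['qpos'].round(2),s['force'],goal(s,(.567,.250,.16),np.radians(3)))
c=capture('wrist');pickle.dump(c,open('pics/w1.pkl','wb'));pickle.dump(s,open('pics/w1s.pkl','wb'));cv2.imwrite('pics/w1.png',c['frame'][:,:,::-1])
E
```

```text
3.25 [0.58372632 0.23744272 0.17199187] [-0.74  0.58  0.4   1.88 -0.3   0.75 -0.13] [-0.41652298 -0.47853176 -0.08870806] [array([ 0.54, -0.64,  0.48]), array([-0.05,  0.12, -0.04])]
```

View pics/w1.png

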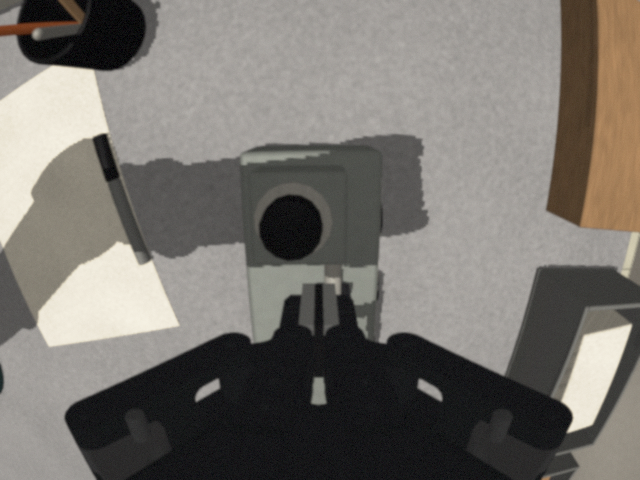

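The wrist view shows the black button top at about (290,227) and the closed fingertips at (318,285). I'll cast the button pixel onto its plane and compare it with the two-view estimate.

```bash
cat >> h.py <<'E'
def wray(c,s,uv):
    K=c['camera_matrix'];d=np.array([uv[0]-K[0,2],uv[1]-K[1,2]])/K[0,0];r=np.linalg.norm(d)
    v=np.array([*(d/r*np.sin(r)),np.cos(r)]) if r>0 else np.array([0,0,1.])
    T=c['T_tool_cam'];R=Ro.from_rotvec(s['tool_rot']).as_matrix()
    return R@T[:3,3]+s['position'],R@T[:3,:3]@v
def wonz(c,s,uv,z):
    o,d=wray(c,s,uv);return o+d*(z-o[2])/d[2]
def isect(rays):
    A=np.zeros((3,3));b=np.zeros(3)
    for o,d in rays:
        d=d/np.linalg.norm(d);M=np.eye(3)-np.outer(d,d);A+=M;b+=M@o
    X=np.linalg.solve(A,b)
    return X,[np.linalg.norm(np.cross(X-o,d/np.linalg.norm(d))).round(4) for o,d in rays]
E
python3 - <<'E'
from h import *
from plant import state
c=load('w1');s=load('w1s')
m=(cv2.cvtColor(c['frame'],cv2.COLOR_RGB2GRAY)<40).astype(np.uint8);m[290:]=0
n,l,st,ce=cv2.connectedComponentsWithStats(m)
i=l[227,290];cnt=cv2.findContours((l==i).astype(np.uint8),0,1)[0][0];e=cv2.fitEllipse(cnt);print(e, c['z_map'][227,290])
p=wonz(c,s,e[0],.12);print(p, [wonz(c,s,u,.12)[:2].round(3) for u in((e[0][0]-e[1][0]/2,e[0][1]),(e[0][0]+e[1][0]/2,e[0][1]))])
a=load('scene0');b=load('side0')
print(onz(a,(448.7,268),.12),onz(b,(320.3,175.2),.12))
print(goal(state(),(p[0],p[1],.13),np.radians(3)))
E
```

```text
((290.6044006347656, 227.420166015625), (60.860565185546875, 64.06307220458984), 15.87078857421875) 0.20151831
[0.56834991 0.25538457 0.12      ] [array([0.552, 0.255]), array([0.585, 0.256])]
[0.57062004 0.25140742 0.12      ] [0.56380754 0.24230692 0.12      ]
[array([ 0.79, -0.55,  1.65]), array([-0.06,  0.12, -0.04])]
```

Call:
{"fn": "send_rows", "kwargs": {"series": [0.6,-0.55,0,0,0,0,0,0.1,0,0.5,0,0,0,0,0,0,0.7,0,0,0,0,0,0,0.3,0,0,0,0,0,0,0,0,0,0,0]}}

```text
t: 3.8
position: [0.5684, 0.2576, 0.1336]
tool_rot: [2.158, 2.273, -0.021]
force: [0.7, 0.0, -0.5]
gripper_width: 0.0003
```

```bash
python3 - <<'E'
from h import *
from plant import *
s=state();print(s['t'],s['position'],s['force'],goal(s,(.568,.253,.113),np.radians(3)))
E
```

```text
3.8 [0.56840458 0.25759773 0.13358532] [ 0.70396417  0.00571822 -0.5497453 ] [array([-0.17, -0.02,  0.83]), array([-0.03,  0.1 , -0.  ])]
```

Call:
{"fn": "send_rows", "kwargs": {"series": [-0.15,0,0.3,0,0,0,0,0,0,0.3,0,0,0,0,0,0,0.2,0,0,0,0,0,0,0.1,0,0,0,0]}}

```text
t: 4.2
position: [0.5703, 0.2539, 0.1118]
tool_rot: [2.157, 2.273, -0.015]
force: [-1.3, 0.8, 3.5]
gripper_width: 0.0002
```

Call:
{"fn": "send_rows", "kwargs": {"series": [0,0,0,0,0,0,0,0,0,-0.5,0,0,0,0,0,0,-1,0,0,0,0,0,0,-1,0,0,0,0,0,0,-1,0,0,0,0,0,0,-0.5,0,0,0,0]}}

```text
t: 4.8
position: [0.5703, 0.2536, 0.2159]
tool_rot: [2.158, 2.27, -0.019]
force: [0.1, 0.2, -0.3]
gripper_width: 0.0
```

```bash
python3 - <<'E'
from h import *
from plant import *
s=state();print(s['t'],s['position'],s['force'])
for n in('scene','side'):
    c=capture(n);pickle.dump(c,open(f'pics/{n}1.pkl','wb'))
    cv2.imwrite(f'pics/{n}1.png',c['frame'][:,:,::-1])
a=load('scene1');b=load('side1')
A=cv2.resize(a['frame'][200:340,330:520,::-1],None,fx=3,fy=3);B=cv2.resize(b['frame'][130:270,270:410,::-1],None,fx=3,fy=3)
cv2.imwrite('pics/lev1.png',cv2.resize(np.hstack([A,B]),None,fx=.8,fy=.8))
E
```

```text
4.8 [0.5702926  0.25359141 0.21589303] [ 0.12996752  0.16378143 -0.32986451]
```

View pics/lev1.png

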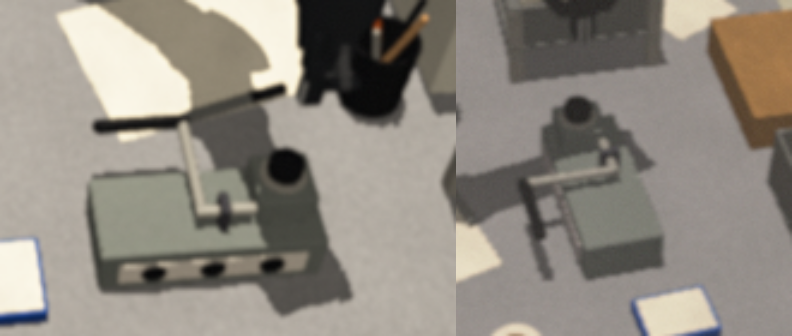

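The lever now lies down in front of the box in both views: the bar runs about (95..190,125) in the left crop and the box face is clear. Next I'll go over the roll with the jaws open.

```bash
python3 - <<'E'
from h import *
from plant import *
s=state();print(goal(s,(.430,-.080,.20),np.radians(3)))
E
```

```text
[array([-13.04,  -6.29,   0.82]), array([-0.01,  0.1 , -0.01])]
```

Call:
{"fn": "send_rows", "kwargs": {"series": [-1,-0.5,0,0,0,0,1,-1,-0.5,0,0,0,0,1,-1,-0.5,0,0,0,0,1,-1,-0.5,0,0,0,0,1,-1,-0.5,0,0,0,0,1,-1,-0.5,0,0,0,0,1,-1,-0.5,0,0,0,0,1,-1,-0.5,0,0,0,0,1,-1,-0.5,0,0,0,0,1,-1,-0.5,0,0,0,0,1,-1,-0.5,0,0,0,0,1,-0.7,-0.4,0,0,0,0,1]}}

```text
t: 6.1
position: [0.4256, -0.0538, 0.2097]
tool_rot: [-2.152, -2.287, 0.044]
force: [-0.3, -0.2, -1.0]
gripper_width: 0.0852
```

Call:
{"fn": "send_rows", "kwargs": {"series": [0,0,0,0,0,0,1,0,0,0,0,0,0,1]}}

```text
t: 6.3
position: [0.4225, -0.056, 0.2084]
tool_rot: [-2.157, -2.279, 0.049]
force: [0.4, 0.7, 0.1]
gripper_width: 0.0855
```

```bash
python3 - <<'E'
from h import *
from plant import *
s=state();print(s['t'],s['position'],s['qpos'].round(2),s['gripper_width'],goal(s,(.430,-.080,.20),np.radians(3)))
c=capture('wrist');pickle.dump(c,open('pics/w2.pkl','wb'));pickle.dump(s,open('pics/w2s.pkl','wb'));cv2.imwrite('pics/w2.png',c['frame'][:,:,::-1])
E
```

```text
6.3 [ 0.42248463 -0.05599616  0.20837584] [-0.39  0.29  0.49  2.28 -0.19  0.64  0.3 ] 0.08551808383419954 [array([-0.97,  0.26,  0.35]), array([-0.18,  0.13,  0.02])]
```

View pics/w2.png

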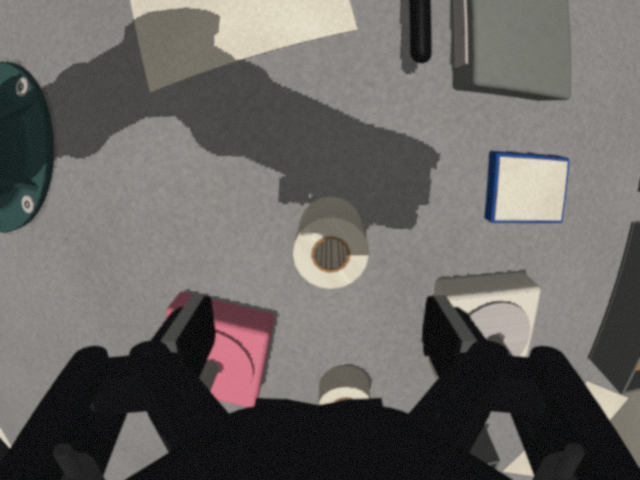

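The wrist view shows the tall roll's bore at about (331,254), centred between the open fingers, with the pink winder to the lower left. I'll intersect the rays from three cameras.

```bash
python3 - <<'E'
from h import *
from plant import *
c=load('w2');s=load('w2s');f=c['frame']
hsv=cv2.cvtColor(f,cv2.COLOR_RGB2HSV)
m=(hsv[...,1]>70).astype(np.uint8);w=np.zeros_like(m);w[225:285,295:370]=1;m*=w
cnt=max(cv2.findContours(m,0,1)[0],key=cv2.contourArea);e=cv2.fitEllipse(cv2.convexHull(cnt));print(e)
p=wonz(c,s,e[0],.08);print('wrist on .08',p)
a=load('scene0');b=load('side0')
print(isect([wray(c,s,e[0]),ray(a,(308.6,237.4)),ray(b,(294.5,273.))]))
print(isect([wray(c,s,e[0]),ray(a,(308.6,237.4))]), isect([wray(c,s,e[0]),ray(b,(294.5,273.))]))
z=c['z_map'][240:270,300:360];print(np.percentile(z[z>0],[5,50]))
for q in((.431,-.080,.115),): print(goal(state(),q,np.radians(3)))
E
```

```text
((330.4047546386719, 253.8868408203125), (35.563629150390625, 37.71316909790039), 88.16184997558594)
wrist on .08 [ 0.43088408 -0.08075229  0.08      ]
(array([ 0.43006341, -0.08049264,  0.08048181]), [np.float64(0.0008), np.float64(0.0002), np.float64(0.0007)])
(array([ 0.43081531, -0.08027131,  0.0814862 ]), [np.float64(0.0001), np.float64(0.0001)]) (array([ 0.43011563, -0.0805612 ,  0.08034165]), [np.float64(0.0008), np.float64(0.0008)])
[0.28405072 0.29054715]
[array([-0.91,  0.39,  3.74]), array([-0.18,  0.13,  0.02])]
```

Call:
{"fn": "send_rows", "kwargs": {"series": [-0.5,0.3,0,-0.18,0.13,0,1,-0.35,0.1,0.5,0,0,0,1,0,0,1,0,0,0,1,0,0,1,0,0,0,1,0,0,0.5,0,0,0,1,0,0,0,0,0,0,1]}}

```text
t: 6.95
position: [0.4401, -0.0695, 0.1297]
tool_rot: [2.14, 2.297, 0.006]
force: [-0.0, 0.2, 0.3]
gripper_width: 0.0852
```

```bash
python3 - <<'E'
from h import *
from plant import *
s=state();print(s['t'],s['position'],s['qpos'].round(2),s['force'],goal(s,(.4303,-.0805,.035),np.radians(3)))
E
```

```text
6.95 [ 0.44012143 -0.06945326  0.12970083] [-0.21  0.45  0.35  2.32 -0.37  0.43  0.52] [-0.02457598  0.15323087  0.31956058] [array([-0.42, -0.44,  3.79]), array([ 0.03, -0.01,  0.13])]
```

Call:
{"fn": "send_rows", "kwargs": {"series": [-0.42,-0.42,0,0,0,0.1,1,0,0,0.3,0,0,0,1,0,0,0,0,0,0,1]}}

```text
t: 7.25
position: [0.4312, -0.0801, 0.1223]
tool_rot: [2.153, 2.284, 0.008]
force: [-0.2, -0.5, -1.5]
gripper_width: 0.0855
```

```bash
python3 - <<'E'
from h import *
from plant import *
s=state();print(s['t'],s['position'],s['force'],goal(s,(.4303,-.0805,.035),np.radians(3)))
E
```

```text
7.25 [ 0.43119197 -0.08013846  0.1222805 ] [-0.16570158 -0.49167965 -1.48264693] [array([-0.02, -0.06,  3.49]), array([ 0.04, -0.01,  0.05])]
```

Call:
{"fn": "send_rows", "kwargs": {"series": [0,0,0.7,0,0,0,1,0,0,0.8,0,0,0,1,0,0,0.6,0,0,0,1,0,0,0,0,0,0,1]}}

```text
t: 7.65
position: [0.4346, -0.0803, 0.0707]
tool_rot: [2.149, 2.279, 0.016]
force: [-0.5, 0.1, 1.3]
gripper_width: 0.0852
```

```bash
python3 - <<'E'
from h import *
from plant import *
s=state();print(s['t'],s['position'],s['force'],goal(s,(.4303,-.0805,.035),np.radians(3)))
E
```

```text
7.65 [ 0.43457244 -0.08029047  0.07068763] [-0.53704836  0.05683543  1.26465192] [array([ 0.  , -0.19,  1.43]), array([ 0.1 , -0.01,  0.04])]
```

Call:
{"fn": "send_rows", "kwargs": {"series": [0,-0.2,0.5,0.1,0,0,1,0,-0.05,0.6,0,0,0,1,0,0,0.3,0,0,0,1,0,0,0,0,0,0,1]}}

```text
t: 8.05
position: [0.43, -0.0809, 0.0356]
tool_rot: [2.154, 2.284, 0.003]
force: [-1.2, -0.5, 0.3]
gripper_width: 0.0854
```

```bash
python3 - <<'E'
from h import *
from plant import *
s=state();print(s['t'],s['position'],s['force'],goal(s,(.4303,-.0805,.035),np.radians(3)))
E
```

```text
8.05 [ 0.4299913  -0.08091821  0.03558192] [-1.2197125  -0.52106338  0.30425516] [array([0.02, 0.01, 0.02]), array([0.02, 0.  , 0.05])]
```

Well aligned. I'll close the jaws and then lift.

Call:
{"fn": "send_rows", "kwargs": {"series": [0,0,0,0,0,0,0.6,0,0,0,0,0,0,0.4,0,0,0,0,0,0,0.2,0,0,0,0,0,0,0,0,0,0,0,0,0,0,0,0,0,0,0,0,0,0,0,-0.4,0,0,0,0,0,0,-0.8,0,0,0,0,0,0,-1,0,0,0,0,0,0,-1,0,0,0,0,0,0,-0.5,0,0,0,0,0,0,0,0,0,0,0]}}

```text
t: 9.25
position: [0.4291, -0.0806, 0.1353]
tool_rot: [2.155, 2.284, 0.005]
force: [0.8, -0.1, -0.8]
gripper_width: 0.0595
```

```bash
python3 - <<'E'
from h import *
from plant import *
s=state();print(s['t'],s['position'],s['force'],s['gripper_width'],goal(s,(.604,-.180,.15),np.radians(3)))
E
```

```text
9.25 [ 0.42914686 -0.08058027  0.13530238] [ 0.76722659 -0.13765701 -0.7519389 ] 0.05945665597143763 [array([-4.38,  6.75, -0.57]), array([ 0.02, -0.01,  0.04])]
```

Call:
{"fn": "send_rows", "kwargs": {"series": [0,0,-1,0,0,0,0,-0.6,0.9,-0.4,0,0,0,0,-0.6,0.9,0,0,0,0,0,-0.6,0.9,0,0,0,0,0,-0.6,0.9,0,0,0,0,0,-0.6,0.9,0,0,0,0,0,-0.5,0.8,0,0,0,0,0,-0.4,0.6,0,0,0,0,0,0,0,0,0,0,0,0,0,0,0,0,0,0,0]}}

```text
t: 10.25
position: [0.5786, -0.1682, 0.1644]
tool_rot: [-2.142, -2.278, 0.004]
force: [-0.9, -0.1, -1.0]
gripper_width: 0.0594
```

```bash
python3 - <<'E'
from h import *
from plant import *
s=state();print(s['t'],s['position'],s['force'],s['gripper_width'],goal(s,(.604,-.180,.16),np.radians(3)))
E
```

```text
10.25 [ 0.57859258 -0.16823466  0.16443158] [-0.8721756  -0.09026115 -1.0409324 ] 0.05942968842609584 [array([-0.53,  0.99,  0.16]), array([-0.08, -0.06,  0.06])]
```

```bash
python3 - <<'E'
from h import *
a=load('scene0');b=load('side0')
for n,c,(x0,y0,x1,y1) in(('a',a,(245,280,297,335)),('b',b,(338,276,398,332))):
    f=c['frame'][y0:y1,x0:x1,::-1]
    cv2.imwrite(f'pics/sp_{n}.png',cv2.resize(f,None,fx=10,fy=10,interpolation=cv2.INTER_CUBIC))
    hsv=cv2.cvtColor(c['frame'],cv2.COLOR_RGB2HSV);g=cv2.cvtColor(c['frame'],cv2.COLOR_RGB2GRAY)
    print(n);print(g[y0+4:y0+28:2, (x0+12):(x0+36)])
E
```

```text
a
[[164 161 155 155 160 169 174 178 179 181 184 187 189 192 199 207 215 221
  225 229 231 233 234 237]
 [210 208 209 209 212 219 223 223 223 217 216 219 223 226 228 230 231 233
  236 238 241 243 244 244]
 [242 240 237 233 231 226 209 190 188 188 184 171 156 170 202 219 222 220
  221 223 225 228 232 236]
 [234 229 224 220 219 204 162 125 128 135 130 119 104 113 162 206 221 222
  222 221 223 223 223 224]
 [224 225 224 222 221 208 162 113  97 100 100  97  92  98 148 202 222 224
  223 222 222 223 224 224]
 [222 225 224 222 222 215 180 125  91  85  87  89  84  84 122 185 217 224
  224 223 223 224 225 225]
 [223 224 225 223 222 221 203 150  97  83  85  87  85  82 101 158 208 223
  225 224 224 225 225 226]
 [223 225 225 224 223 224 216 171 114  85  84  86  85  83  95 147 204 226
  226 224 225 225 225 226]
 [223 225 226 224 222 224 220 187 129  89  82  85  86  82  84 127 193 223
  227 225 225 225 226 226]
 [223 225 227 224 223 224 226 215 174 118  88  84  86  83  83 104 161 208
  226 227 226 226 226 227]
 [224 224 227 226 224 224 226 228 213 169 119  99 104 118 129 156 200 223
  227 227 226 
[... 629 characters left out ...]
11 210 202 191 180 177 177 176 175 177 175 176 178 171 150 114  99
  101 106 105 101 101 128]
 [211 209 199 184 176 174 177 174 177 177 177 178 177 177 166 140 106  93
   94  95  94  91 105 139]
 [204 189 183 177 175 178 177 177 175 176 175 178 177 175 160 127 100  90
   94  91  90  90 111 147]
 [201 185 176 177 177 175 176 173 177 174 176 175 178 175 153 115  92  89
   90  94  88  97 125 160]
 [194 179 175 175 176 173 174 174 175 176 176 177 177 173 153 113  91  89
   91  89  89  87 112 150]
 [182 174 175 176 175 175 175 176 177 177 177 180 178 177 153 117  93  90
   91  88  84  88 110 145]
 [190 172 173 176 177 178 179 180 179 180 179 182 177 179 176 160 144 128
  123 128 140 153 166 177]]
```

View pics/sp_a.png

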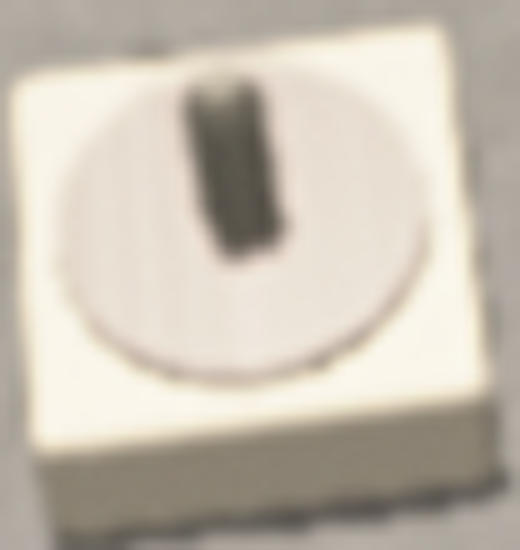

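View pics/sp_b.png

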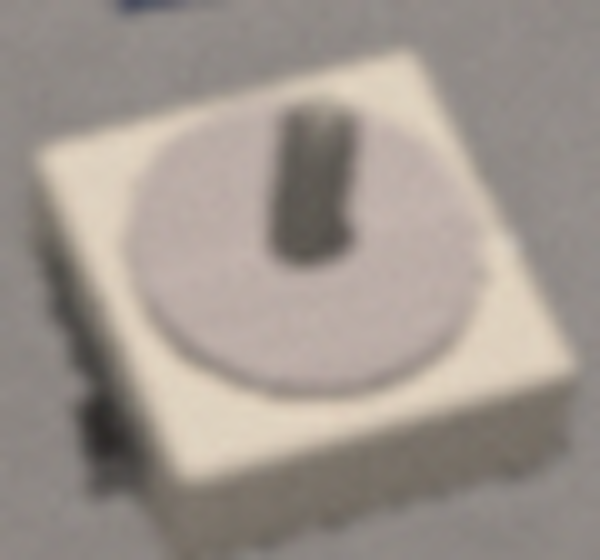

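```bash
cat >> h.py <<'E'
def spl(c,rows,x0,x1,thr):
    g=cv2.GaussianBlur(cv2.cvtColor(c['frame'],cv2.COLOR_RGB2GRAY),(3,1),0).astype(float);out=[]
    for v in rows:
        r=g[v,x0:x1];i=np.argmin(r);
        l=i
        while r[l]<thr:l-=1
        h=i
        while r[h]<thr:h+=1
        L=l+(thr-r[l])/(r[l+1]-r[l]);H=h-(thr-r[h])/(r[h-1]-r[h])
        out.append((x0+(L+H)/2,v,H-L))
    return np.array(out)
def axis(views):
    # vertical axis (x,y): each view's midpoints give a plane through camera centre
    A=[];B=[]
    for c,pts in views:
        o=-c['R'].T@c['t']
        vx,vy,px,py=cv2.fitLine(pts[:,:2].astype(np.float32),cv2.DIST_L2,0,.01,.01).ravel()
        d1=ray(c,(px,py))[1];d2=ray(c,(px+vx*10,py+vy*10))[1];n=np.cross(d1,d2);n/=np.linalg.norm(n)
        A.append(n[:2]);B.append(n@o);print('nz',n.round(3))
        # vertical-constrained: use mid ray dir horizontal
    A=np.array(A);B=np.array(B)
    nz=np.zeros(2)
    return A,B
def axis2(views,z):
    return [onz(c,p,z) for c,p in views]
def vaxis(views):
    """vertical axis seen in each view through pixel p: horizontal bearing lines intersect"""
    A=[];B=[]
    for c,p in views:
        o,d=ray(c,p);n=np.array([-d[1],d[0]]);n/=np.linalg.norm(n);A.append(n);B.append(n@o[:2])
    return np.linalg.lstsq(np.array(A),np.array(B),rcond=None)[0]
E
python3 - <<'E'
from h import *
a=load('scene0');b=load('side0')
pa=spl(a,range(290,303),255,285,155);pb=spl(b,range(288,299),355,385,140)
print(pa.round(2));print(pb.round(2))
# bearings: each spindle pixel defines vertical plane via camera & vertical direction
for P,c in((pa,a),(pb,b)):
    pass
A=[vaxis([(a,pa[i,:2]),(b,pb[j,:2])]) for i in range(len(pa)) for j in range(len(pb))]
print('axis',np.mean(A,0),np.std(A,0))
print(np.mean([vaxis([(a,p[:2]),(b,pb[:,:2].mean(0))]) for p in pa[:5]],0),np.mean([vaxis([(a,p[:2]),(b,pb[:,:2].mean(0))]) for p in pa[-5:]],0))
print('foot/tip proj',proj(a,(.604,-.18,.051)),proj(a,(.604,-.18,.106)),proj(b,(.604,-.18,.051)),proj(b,(.604,-.18,.106)))
# disc ellipse
for n,c,thr in(('a',a,0),('b',b,0)):
    hsv=cv2.cvtColor(c['frame'],cv2.COLOR_RGB2HSV);rgb=c['frame'].astype(int);d=rgb[...,0]-rgb[...,2]
    box=(245,275,300,320) if n=='a' else (340,278,395,325)
    sub=d[box[1]:box[3],box[0]:box[2]];V=hsv[box[1]:box[3],box[0]:box[2],2]
    print(n,'disc R-B',d[300,285] if n=='a' else d[305,370],'white',d[313,254] if n=='a' else d[322,362])
    m=((sub<((18) if n=='a' else 16))&(V>150)).astype(np.uint8)
    m=cv2.morphologyEx(m,cv2.MORPH_OPEN,np.ones((2,2)))
    cn=max(cv2.findContours(m,0,1)[0],key=cv2.contourArea);e=cv2.fitEllipse(cv2.convexHull(cn));ec=np.array(e[0])+box[:2];print('ell',ec,e[1],e[2],onz(c,ec,.051))
E
```

```text
[[267.06 290.     7.56]
 [267.03 291.     7.94]
 [267.14 292.     7.98]
 [267.33 293.     8.02]
 [267.5  294.     8.11]
 [267.72 295.     8.14]
 [267.93 296.     8.09]
 [268.06 297.     7.92]
 [268.21 298.     7.87]
 [268.34 299.     7.83]
 [268.49 300.     7.88]
 [268.79 301.     7.85]
 [269.12 302.     7.58]]
[[369.24 288.     7.4 ]
 [369.32 289.     7.76]
 [369.29 290.     8.13]
 [369.16 291.     8.25]
 [368.98 292.     8.12]
 [368.92 293.     8.24]
 [368.71 294.     8.24]
 [368.52 295.     8.23]
 [368.37 296.     8.15]
 [368.37 297.     8.2 ]
 [368.54 298.     8.54]]
axis [ 0.60343141 -0.17850469] [0.00043177 0.00024535]
[ 0.60341557 -0.17854002] [ 0.60344192 -0.17847284]
foot/tip proj [268.06397578 300.88386847] [265.81091653 287.71787627] [368.3775441  299.71948291] [370.12862706 286.81874885]
a disc R-B 21 white 32
ell [281.90647507 292.09352493] (46.26694107055664, 81.35240173339844) 114.33918762207031 [ 0.5792646  -0.14728199  0.051     ]
b disc R-B 20 white 25Traceback (most recent call last):
  File "<stdin>", line 20, in <module>
ValueError: max() iterable argument is empty
```

```bash
python3 - <<'E'
from h import *
from plant import *
s=state();print(goal(s,(.6034,-.1788,.155),np.radians(3)))
E
```

```text
[array([-0.49,  0.97,  0.36]), array([-0.08, -0.06,  0.06])]
```

Call:
{"fn": "send_rows", "kwargs": {"series": [-0.3,0.6,0,-0.08,-0.06,0.06,0,-0.2,0.4,0.2,0,0,0,0,0,0,0,0,0,0,0,0,0,0,0,0,0,0]}}

```text
t: 10.65
position: [0.6033, -0.1779, 0.1575]
tool_rot: [-2.159, -2.277, 0.002]
force: [-0.5, 0.4, -1.4]
gripper_width: 0.0597
```

```bash
python3 - <<'E'
from h import *
from plant import *
s=state();print(s['t'],s['position'],s['force'],goal(s,(.6034,-.1788,.155),np.radians(3)))
for n in('scene','side','wrist'):
    c=capture(n);pickle.dump(c,open(f'pics/{n}2.pkl','wb'))
pickle.dump(s,open('pics/s2.pkl','wb'))
a=load('scene2');b=load('side2');w=load('wrist2')
A=cv2.resize(a['frame'][210:340,200:330,::-1],(400,400),interpolation=cv2.INTER_CUBIC);B=cv2.resize(b['frame'][220:350,305:435,::-1],(400,400),interpolation=cv2.INTER_CUBIC)
cv2.imwrite('pics/r2.png',np.hstack([A,B]));cv2.imwrite('pics/w3.png',w['frame'][:,:,::-1])
E
```

```text
10.65 [ 0.60325446 -0.17785536  0.15747414] [-0.5146972   0.40702474 -1.39545406] [array([-0.04,  0.  ,  0.1 ]), array([-0.03, -0.02,  0.01])]
```

View pics/r2.png

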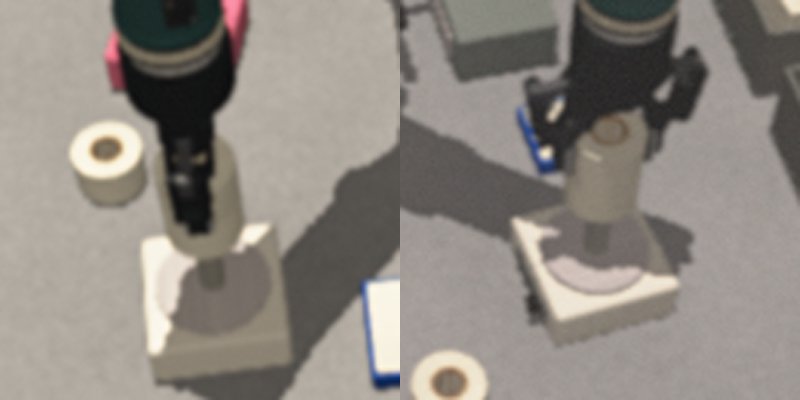

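View pics/w3.png

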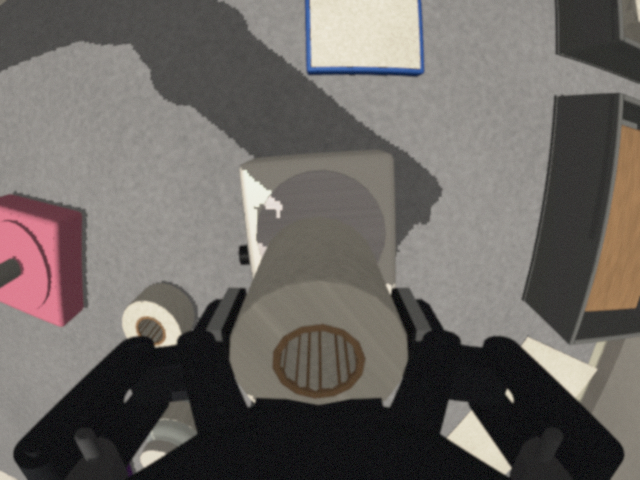

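The side view shows the roll held upright right above the spindle. The wrist view shows the bore at (319,361) and the turntable rim spanning about (258..386, 170). I'll compare the bore axis with the turntable in wrist coordinates.

```bash
python3 - <<'E'
from h import *
w=load('wrist2');s=load('s2');f=w['frame']
hsv=cv2.cvtColor(f,cv2.COLOR_RGB2HSV)
m=((hsv[...,1]>70)&(hsv[...,0]<25)).astype(np.uint8);z=np.zeros_like(m);z[315:402,265:372]=1;m*=z
cn=max(cv2.findContours(m,0,1)[0],key=cv2.contourArea);e=cv2.fitEllipse(cv2.convexHull(cn));print(e)
zt=s['position'][2]-.0356+.08
print('bore top',wonz(w,s,e[0],zt),'tcp',s['position'])
b=load('side2');hb=cv2.cvtColor(b['frame'],cv2.COLOR_RGB2HSV)
# turntable rim: R-B distinction or edges
g=cv2.GaussianBlur(f,(3,3),0).astype(int);d=g[...,0]-g[...,2];v=g.sum(2)/3
for y in(185,200,220): print(y,[(x,d[y,x],int(v[y,x])) for x in range(245,400,6)])
np.save('pics/x.npy',d)
cv2.imwrite('pics/w3c.png',cv2.resize(f[140:300,225:415,::-1],None,fx=4,fy=4,interpolation=cv2.INTER_CUBIC))
E
```

```text
((318.0980224609375, 360.73150634765625), (72.96385955810547, 91.7808837890625), 89.66604614257812)
bore top [ 0.60408492 -0.17604978  0.20187414] tcp [ 0.60325446 -0.17785536  0.15747414]
185 [(245, np.int64(12), 230), (251, np.int64(8), 236), (257, np.int64(8), 235), (263, np.int64(14), 154), (269, np.int64(13), 122), (275, np.int64(14), 120), (281, np.int64(8), 102), (287, np.int64(7), 102), (293, np.int64(8), 101), (299, np.int64(7), 103), (305, np.int64(8), 103), (311, np.int64(7), 103), (317, np.int64(8), 104), (323, np.int64(8), 103), (329, np.int64(8), 103), (335, np.int64(8), 103), (341, np.int64(8), 104), (347, np.int64(7), 104), (353, np.int64(9), 103), (359, np.int64(8), 103), (365, np.int64(13), 120), (371, np.int64(14), 122), (377, np.int64(14), 120), (383, np.int64(14), 121), (389, np.int64(14), 120), (395, np.int64(5), 86)]
200 [(245, np.int64(21), 215), (251, np.int64(10), 234), (257, np.int64(10), 234), (263, np.int64(11), 232), (269, np.int64(13), 224), (275, np.int64(14), 166), (281, np.int64(8), 107), (287, np.int64(8), 103), (293, np.int64(8), 102), (299, np.int
[... 377 characters left out ...]
64(14), 121), (395, np.int64(7), 88)]
220 [(245, np.int64(18), 173), (251, np.int64(12), 232), (257, np.int64(14), 159), (263, np.int64(9), 100), (269, np.int64(8), 100), (275, np.int64(8), 100), (281, np.int64(8), 100), (287, np.int64(8), 99), (293, np.int64(9), 101), (299, np.int64(13), 99), (305, np.int64(13), 99), (311, np.int64(13), 101), (317, np.int64(14), 101), (323, np.int64(13), 101), (329, np.int64(14), 101), (335, np.int64(13), 100), (341, np.int64(10), 101), (347, np.int64(8), 102), (353, np.int64(7), 105), (359, np.int64(9), 103), (365, np.int64(7), 105), (371, np.int64(9), 104), (377, np.int64(8), 104), (383, np.int64(9), 107), (389, np.int64(13), 121), (395, np.int64(8), 93)]
```

View pics/w3c.png

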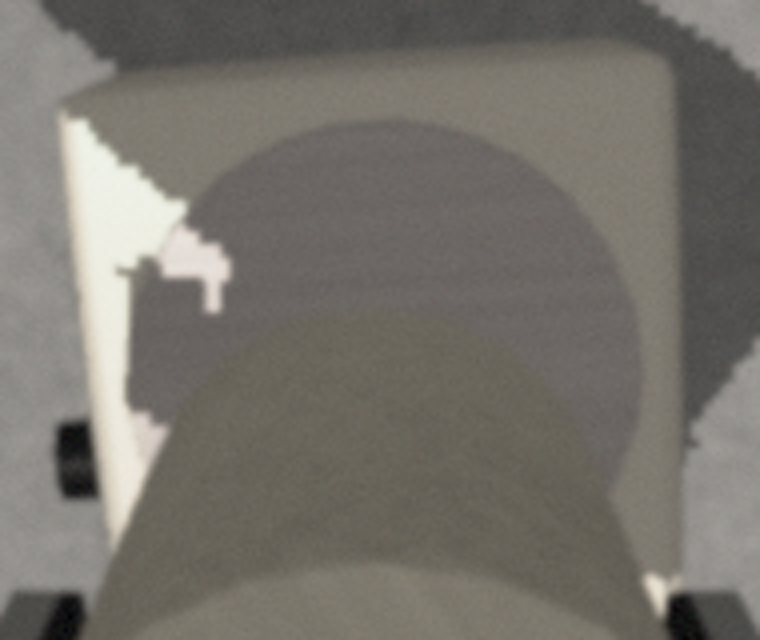

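```bash
python3 - <<'E'
from h import *
from scipy.optimize import least_squares
w=load('wrist2');s=load('s2');f=cv2.GaussianBlur(w['frame'],(5,5),0).astype(float)
v=f.mean(2);pts=[]
# radial search in image around approx disc centre (321,235)
c0=np.array([321.,235.])
for ang in np.radians(np.r_[np.arange(-125,-52,4),np.arange(-52,12,4)]):
    rr=np.arange(48,80,.5);xs=c0[0]+rr*np.cos(ang);ys=c0[1]+rr*np.sin(ang)
    p=cv2.remap(v.astype(np.float32),xs.astype(np.float32)[None],ys.astype(np.float32)[None],1)[0]
    # first place exceeding 112 and staying
    k=np.where(p>112)[0]
    if len(k) and k[0]>0 and p[min(k[0]+6,63)]<126 : pts.append((xs[k[0]],ys[k[0]]))
pts=np.array(pts);print(len(pts),pts[[0,-1]])
Q=np.array([wonz(w,s,p,.051)[:2] for p in pts])
def fit(Q,R=None):
    if R: fn=lambda q:np.hypot(Q[:,0]-q[0],Q[:,1]-q[1])-R;x0=[.603,-.179]
    else: fn=lambda q:np.hypot(Q[:,0]-q[0],Q[:,1]-q[1])-q[2];x0=[.603,-.179,.046]
    r=least_squares(fn,x0,loss='soft_l1',f_scale=.0005);return r.x,np.abs(r.fun).max()
print(fit(Q),fit(Q,.046))
b=load('side2');hb=cv2.cvtColor(b['frame'],cv2.COLOR_RGB2HSV)
m=((hb[...,1]>60)).astype(np.uint8);z=np.zeros_like(m);z[255:270,364:382]=1;m*=z
cn=max(cv2.findContours(m,0,1)[0],key=cv2.contourArea);e=cv2.fitEllipse(cv2.convexHull(cn));print('side bore',e,onz(b,e[0],s['position'][2]+.0444))
# roll side edges in side view, lower part of roll
g=cv2.cvtColor(b['frame'],cv2.COLOR_RGB2GRAY)
for y in range(272,292,3): print(y,g[y,352:388])
a=load('scene2');g=cv2.cvtColor(a['frame'],cv2.COLOR_RGB2GRAY)
print()
for y in range(262,292,4): print(y,g[y,248:282])
E
```

```text
35 [[283.1439552  180.93596508]
 [384.87229043 243.97666501]]
(array([ 0.6050386 , -0.17851707,  0.04597452]), np.float64(0.000520259049547396)) (array([ 0.60502435, -0.17854385]), np.float64(0.0005066338372232623))
side bore ((372.8692321777344, 261.8692321777344), (9.880398750305176, 12.11015510559082), 86.09888458251953) [ 0.60292879 -0.1786447   0.20187414]
272 [115 100  78  52  43  50  66  85  88  92 109 122 129 132 132 137 144 146
 135 126 125 128 127 126 127 125 124 125 123 117 118 113 110 117 128 145]
275 [ 60  66  70  77  81  85  84  87  88  93 110 122 129 130 130 132 133 134
 133 130 127 125 125 125 122 124 121 121 120 119 122 136 151 153 157 156]
278 [139 153 160 160 160 152 131 117 113 118 118 123 129 132 133 131 133 134
 132 130 129 128 126 123 125 125 123 123 119 123 130 145 155 154 154 159]
281 [ 88  87  89  90  98 106 109 114 119 124 125 127 129 132 133 134 131 134
 134 129 130 126 124 124 124 123 120 120 121 123 136 151 156 156 157 158]
284 [ 88  91  88  86  88  92 102 112 123 124 132 132 130 133 132 132 133 134
 132 131 128 125 124 124 125 123 123 120 120 127 145 15
[... 765 characters left out ...]
70 151 130 119  98  61  27  18  22  26  27  27  24  22  20  19
  16  21  49  90 115 122 120 118 115 114 110 116 137 159 169 170]
278 [171 173 173 169 150 130 120 100  63  27  17  20  20  21  21  22  21  20
  18  21  53  93 115 121 120 118 117 117 115 113 124 150 164 167]
282 [170 169 169 172 163 145 129 122 104  79  64  58  46  31  20  19  18  17
  23  42  69  93 113 124 125 124 123 121 118 113 119 142 167 180]
286 [176 180 184 188 190 182 155 129 124 127 128 127 114  93  79  80  87  92
  92  99 113 123 128 129 127 126 123 120 119 141 196 237 245 246]
290 [244 244 244 244 244 245 244 231 191 150 134 128 129 130 131 132 132 131
 132 131 131 131 129 129 127 127 132 148 174 201 203 169 132 124]
```

Call:
{"fn": "send_rows", "kwargs": {"series": [-0.04,0.02,0.2,-0.03,-0.02,0,0,0,0,0.2,0,0,0,0,0,0,0,0,0,0,0,0,0,0,0,0,0,0]}}

```text
t: 11.2
position: [0.6026, -0.1785, 0.147]
tool_rot: [2.161, 2.279, 0.001]
force: [-0.7, 0.2, -1.0]
gripper_width: 0.0594
```

```bash
cat > g.py <<'E'
from h import *
from plant import *
s=state();print(s['t'],s['position'].round(4),s['force'].round(1),s['torque'].round(2),round(s['gripper_width'],4),goal(s,(.6037,-.1788,.0866),np.radians(3)))
E
python3 g.py
```

```text
11.2 [ 0.6026 -0.1785  0.147 ] [-0.7  0.2 -1. ] [ 0.01 -0.04  0.01] 0.0594 [array([-0.02,  0.04,  2.41]), array([ 0.  , -0.  ,  0.01])]
```

Call:
{"fn": "send_rows", "kwargs": {"series": [-0.02,0.05,0.2,0,0,0,0,0,0,0.2,0,0,0,0,0,0,0.1,0,0,0,0,0,0,0,0,0,0,0]}}

```text
t: 11.6
position: [0.6041, -0.1789, 0.1333]
tool_rot: [2.161, 2.28, 0.001]
force: [0.0, -0.2, -1.0]
gripper_width: 0.0594
```

```bash
python3 g.py
```

```text
11.6 [ 0.6041 -0.1789  0.1333] [ 0.  -0.2 -1. ] [ 0.   -0.05  0.01] 0.0594 [array([ 0.  , -0.02,  1.87]), array([ 0.  , -0.  ,  0.01])]
```

Call:
{"fn": "send_rows", "kwargs": {"series": [0,-0.02,0.25,0,0,0,0,0,0,0.25,0,0,0,0,0,0,0.1,0,0,0,0,0,0,0,0,0,0,0]}}

```text
t: 12.0
position: [0.6035, -0.1789, 0.1167]
tool_rot: [-2.162, -2.28, -0.0]
force: [0.3, 0.5, -1.2]
gripper_width: 0.06
```

```bash
python3 g.py
```

```text
12.0 [ 0.6035 -0.1789  0.1167] [ 0.3  0.5 -1.2] [ 0.02 -0.01 -0.01] 0.06 [array([0.  , 0.01, 1.21]), array([ 0.  , -0.  ,  0.01])]
```

No contact forces so far, and the underside is about 25 mm below the spindle tip. I'll continue down.

Call:
{"fn": "send_rows", "kwargs": {"series": [0,0.01,0.25,0,0,0,0,0,0,0.25,0,0,0,0,0,0,0.25,0,0,0,0,0,0,0.1,0,0,0,0,0,0,0,0,0,0,0]}}

```text
t: 12.5
position: [0.6039, -0.1789, 0.0934]
tool_rot: [-2.161, -2.28, -0.0]
force: [0.0, 0.5, -0.1]
gripper_width: 0.0595
```

```bash
python3 g.py
```

```text
12.5 [ 0.6039 -0.1789  0.0934] [ 0.   0.5 -0.1] [ 0.06  0.   -0.01] 0.0595 [array([ 0.  , -0.01,  0.27]), array([ 0.  , -0.  ,  0.01])]
```

Call:
{"fn": "send_rows", "kwargs": {"series": [0,0,0.15,0,0,0,0,0,0,0.08,0,0,0,0,0,0,0.05,0,0,0,0,0,0,0,0,0,0,0]}}

```text
t: 12.9
position: [0.6043, -0.1791, 0.0882]
tool_rot: [2.162, 2.279, 0.003]
force: [0.4, -0.5, -1.4]
gripper_width: 0.0592
```

```bash
python3 g.py
```

```text
12.9 [ 0.6043 -0.1791  0.0882] [ 0.4 -0.5 -1.4] [-0.05  0.01  0.05] 0.0592 [array([ 0.01, -0.02,  0.06]), array([ 0.01, -0.01,  0.  ])]
```

Call:
{"fn": "send_rows", "kwargs": {"series": [0,0,0.05,0,0,0,0,0,0,0.05,0,0,0,0,0,0,0.03,0,0,0,0,0,0,0,0,0,0,0]}}

```text
t: 13.3
position: [0.6047, -0.1794, 0.0878]
tool_rot: [2.162, 2.279, 0.006]
force: [-0.0, -0.6, -1.1]
gripper_width: 0.0595
```

```bash
python3 g.py
```

```text
13.3 [ 0.6047 -0.1794  0.0878] [-0.  -0.6 -1.1] [ 0.01  0.09 -0.03] 0.0595 [array([ 0.02, -0.04,  0.05]), array([ 0.02, -0.02,  0.  ])]
```

Call:
{"fn": "send_rows", "kwargs": {"series": [0,-0.03,0.1,0,0,0,0,0,0,0.1,0,0,0,0,0,0,0,0,0,0,0]}}

```text
t: 13.6
position: [0.6051, -0.1795, 0.0884]
tool_rot: [-2.162, -2.279, -0.011]
force: [0.0, -0.6, -1.1]
gripper_width: 0.0596
```

```bash
python3 g.py
```

```text
13.6 [ 0.6051 -0.1795  0.0884] [ 0.  -0.6 -1.1] [-0.03  0.01 -0.  ] 0.0596 [array([ 0.03, -0.06,  0.07]), array([ 0.04, -0.04,  0.  ])]
```

```bash
python3 - <<'E'
from h import *
from plant import *
s=state();print(s['qpos'].round(3),s['joint_torque'].round(1))
for n in('scene','side','wrist'):
    c=capture(n);pickle.dump(c,open(f'pics/{n}3.pkl','wb'))
pickle.dump(s,open('pics/s3.pkl','wb'))
a=load('scene3');b=load('side3');w=load('wrist3')
A=cv2.resize(a['frame'][230:330,220:320,::-1],(400,400),interpolation=cv2.INTER_CUBIC);B=cv2.resize(b['frame'][240:340,320:420,::-1],(400,400),interpolation=cv2.INTER_CUBIC)
cv2.imwrite('pics/r3.png',np.hstack([A,B]));cv2.imwrite('pics/w4.png',w['frame'][:,:,::-1])
E
```

```text
[-0.02   0.685  0.35   1.933 -0.413  0.591  0.657] [ -0.1 -52.    6.1 -13.    0.    0.1   0. ]
```

View pics/r3.png

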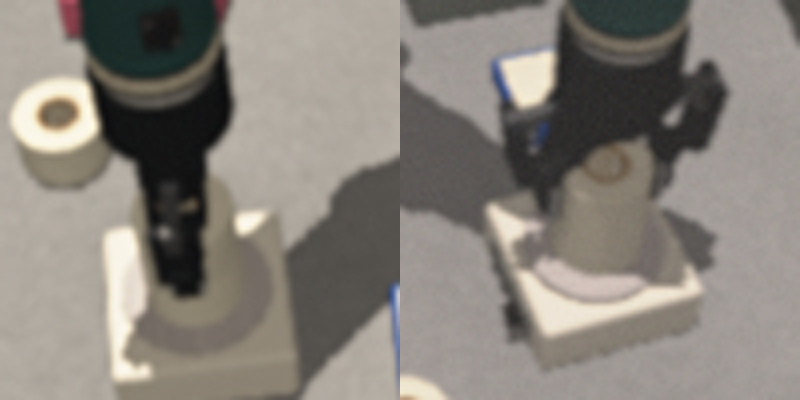

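View pics/w4.png

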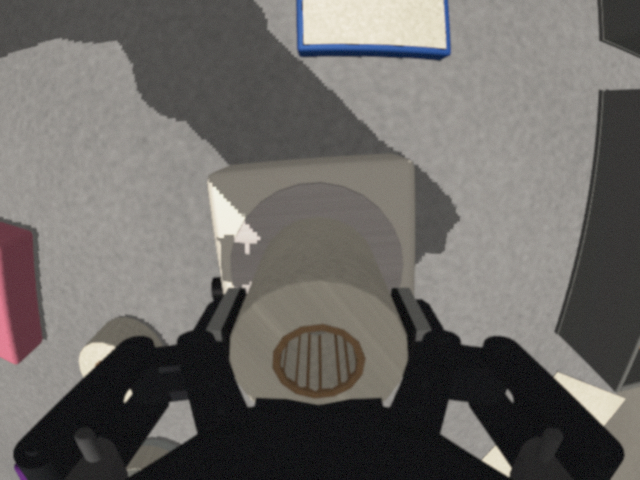

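In both views the roll stands flat on the turntable. In the wrist view the bore is still at (319,360), so the roll hasn't slipped in the grip. Its underside works out to about 0.052 m against 0.051 m, so I'll open the jaws slowly.

Call:
{"fn": "send_rows", "kwargs": {"series": [0,0,0,0,0,0,0.75,0,0,0,0,0,0,0.8,0,0,0,0,0,0,0.9,0,0,0,0,0,0,1,0,0,0,0,0,0,1]}}

```text
t: 14.25
position: [0.605, -0.1789, 0.0858]
tool_rot: [-2.16, -2.279, -0.009]
force: [-0.6, 1.0, 0.2]
gripper_width: 0.0853
```

```bash
python3 - <<'E'
from h import *
from plant import *
s=state();print(s['t'],s['position'],s['force'],s['gripper_width'],goal(s,(.6037,-.1788,.0866),np.radians(3)))
for n in('side','wrist'):
    c=capture(n);pickle.dump(c,open(f'pics/{n}4.pkl','wb'))
b=load('side4');w=load('wrist4')
B=cv2.resize(b['frame'][240:340,320:420,::-1],(400,400),interpolation=cv2.INTER_CUBIC)
W=cv2.resize(w['frame'][150:410,190:450,::-1],(400,400),interpolation=cv2.INTER_CUBIC)
cv2.imwrite('pics/r4.png',np.hstack([B,W]))
f=w['frame'];hsv=cv2.cvtColor(f,cv2.COLOR_RGB2HSV)
m=((hsv[...,1]>70)&(hsv[...,0]<25)).astype(np.uint8);z=np.zeros_like(m);z[300:402,255:380]=1;m*=z
cn=max(cv2.findContours(m,0,1)[0],key=cv2.contourArea);e=cv2.fitEllipse(cv2.convexHull(cn));print(e,wonz(w,s,e[0],.131))
E
```

```text
14.25 [ 0.60502043 -0.17894415  0.08577801] [-0.63975699  1.03987593  0.17757875] 0.08533971791438899 [array([ 0.01, -0.05, -0.03]), array([ 0.02, -0.04,  0.01])]
((319.16375732421875, 363.80377197265625), (74.02437591552734, 93.48829650878906), 89.850341796875) [ 0.60592834 -0.17788627  0.131     ]
```

View pics/r4.png

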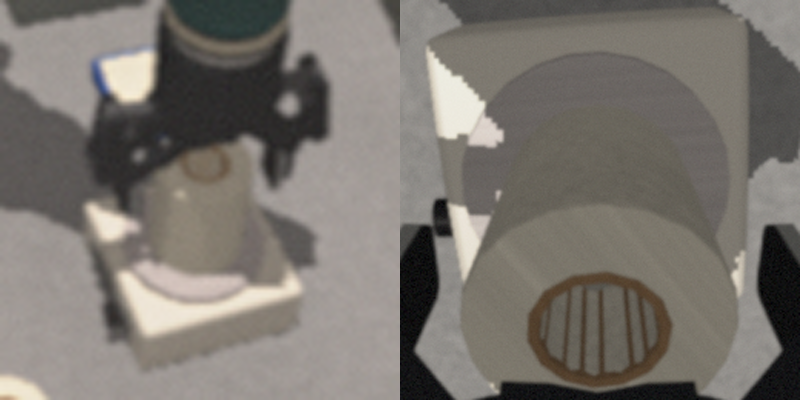

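The roll stays in place on the spindle. On release the tool sank about 2.5 mm, so the roll had been carrying it and was seated. Now I'll lift straight off.

Call:
{"fn": "send_rows", "kwargs": {"series": [0,0,-0.3,0,0,0,1,0,0,-0.5,0,0,0,1,0,0,-0.7,0,0,0,1,0,0,-0.8,0,0,0,1,0,0,-0.8,0,0,0,1,0,0,-0.8,0,0,0,1,0,0,-0.8,0,0,0,1,0,0,0,0,0,0,1]}}

```text
t: 15.15
position: [0.6052, -0.1807, 0.2146]
tool_rot: [2.161, 2.277, 0.013]
force: [-0.6, -0.4, 0.1]
gripper_width: 0.0856
```

```bash
python3 - <<'E'
from h import *
from plant import *
s=state();print(s['t'],s['position'],s['force'])
p=(.4835,.124)
print(goal(s,(.484,.125,.20),np.radians(3)))
for n in('scene','side','wrist'):
    c=capture(n);pickle.dump(c,open(f'pics/{n}5.pkl','wb'))
a=load('scene5');b=load('side5');w=load('wrist5')
A=cv2.resize(a['frame'][200:340,230:430,::-1],(570,400),interpolation=cv2.INTER_CUBIC);B=cv2.resize(b['frame'][240:340,320:380,::-1],(230,400),interpolation=cv2.INTER_CUBIC)
cv2.imwrite('pics/r5.png',np.hstack([A,B]));cv2.imwrite('pics/w5.png',w['frame'][:,:,::-1])
E
```

```text
15.15 [ 0.60522377 -0.1806751   0.21459339] [-0.5948537  -0.44452683  0.07194006]
[array([12.46, -4.21,  0.6 ]), array([ 0.05, -0.03, -0.  ])]
```

View pics/r5.png

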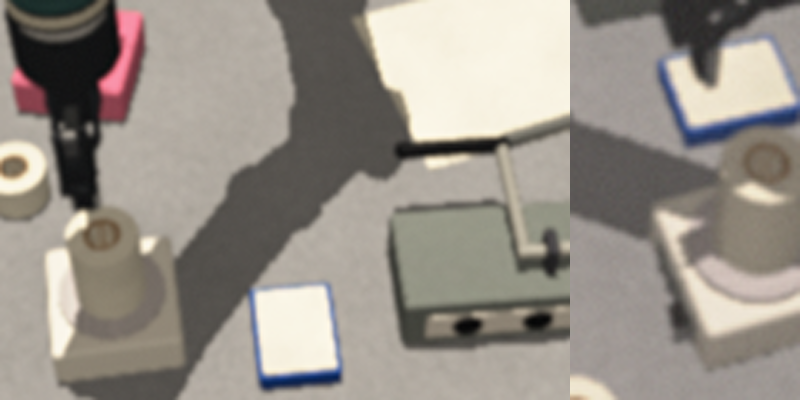

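View pics/w5.png

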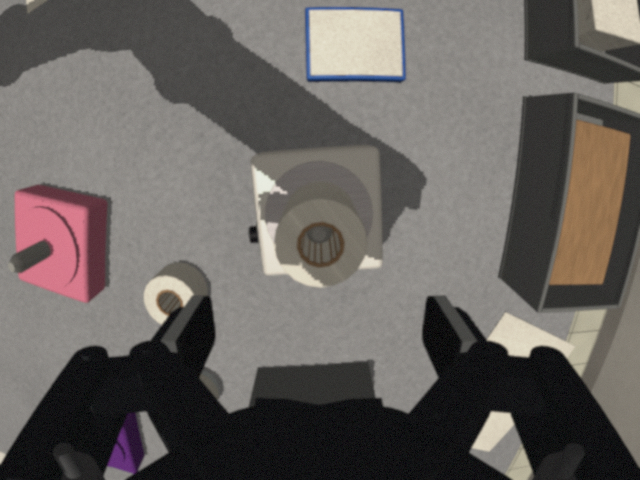

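The wrist view shows the spindle tip inside the bore at about (320,236), and the scene view shows the lever down at about (400..505,148) in the crop. Now I'll measure the roll's seating and the lowered bar.

```bash
python3 - <<'E'
from h import *
a=load('scene5');b=load('side5');E={}
for n,c,bx in(('a',a,(245,272,275,295)),('b',b,(360,270,385,290))):
    hsv=cv2.cvtColor(c['frame'],cv2.COLOR_RGB2HSV);m=(hsv[...,1]>60).astype(np.uint8);z=np.zeros_like(m);z[bx[1]:bx[3],bx[0]:bx[2]]=1;m*=z
    cn=max(cv2.findContours(m,0,1)[0],key=cv2.contourArea);e=cv2.fitEllipse(cv2.convexHull(cn));E[n]=e[0];print(e)
print('roll top',tri(a,E['a'],b,E['b']))
for n in('scene','side'):
  for k in('1','5'):
    c=load(n+k);X=cloud(c);g=cv2.cvtColor(c['frame'],cv2.COLOR_RGB2HSV)
    m=near(X,.484,.125,.09,.06,.11)&(g[...,2]<70)&(X[...,0]<.52)
    nc,l,st,ce=cv2.connectedComponentsWithStats(m.astype(np.uint8));i=1+np.argmax(st[1:,4]);m=l==i
    P=X[m];vx,vy,px,py=cv2.fitLine(P[:,:2].astype(np.float32),cv2.DIST_HUBER,0,.01,.01).ravel()
    print(n+k,m.sum(),'mean',P.mean(0).round(4),'y',np.percentile(P[:,1],[1,99]).round(4),'x',np.percentile(P[:,0],[2,98]).round(4),'dir',np.degrees(np.arctan2(vy,vx)),'cen px',ce[i])
    E[n+k]=ce[i]
    if n=='side' and k=='1': print(tri(load('scene1'),E['scene1'],c,E['side1']))
    # end points in pixels along the main line
    ys,xs=np.where(m);pts=np.c_[xs,ys].astype(np.float32);vx,vy,px,py=cv2.fitLine(pts,2,0,.01,.01).ravel();t=(pts-[px,py])@[vx,vy];print('  ends',(px+vx*t.min(),py+vy*t.min()),(px+vx*t.max(),py+vy*t.max()))
print(tri(a,E['scene5'],b,E['side5']))
E
```

```text
((265.2608337402344, 281.7795715332031), (12.123191833496094, 14.015640258789062), 72.90845489501953)
((371.0125427246094, 280.20538330078125), (9.458277702331543, 12.275221824645996), 107.64510345458984)
roll top (array([ 0.60468701, -0.17863399,  0.13074769]), np.float64(0.00020424695508030244))
scene1 135 mean [0.4885 0.1168 0.0872] y [0.0723 0.1656] x [0.4812 0.495 ] dir -85.70956 cen px [387.06666667 251.31111111]
  ends (np.float32(368.98407), np.float32(252.8075)) (np.float32(407.05438), np.float32(249.65707))
scene5 148 mean [0.4883 0.1131 0.0868] y [0.0692 0.1648] x [0.4823 0.4955] dir -86.448784 cen px [385.58108108 251.39189189]
  ends (np.float32(367.9043), np.float32(252.79047)) (np.float32(407.0548), np.float32(249.6929))
side1 111 mean [0.4817 0.1156 0.0862] y [0.07   0.1667] x [0.4747 0.4886] dir -86.214195 cen px [301.02702703 216.32432432]
(array([0.48289066, 0.11849115, 0.08161995]), np.float64(0.0010668213552337503))
  ends (np.float32(297.09286), np.float32(203.97043)) (np.float32(304.96573), np.float32(228.69246))
side5 79 mean [0.4818 0.1088 0.0866] y [0.0691 0.1629] x [0.4768 0.4876] dir -87.79232 cen px [301.49367089 217.89873418]
  ends (np.float32(297.63446), np.float32(205.1103)) (np.float32(304.77332), np.float32(228.76663))
(array([0.48287373, 0.11427913, 0.08034239]), np.float64(0.00017557231439749863))
```

The bore top triangulates to (0.6047, -0.1786, 0.1307) against an expected height of 0.131, 1.3 mm from the spindle axis, so the roll is seated. The lowered bar is at x≈0.4835, z≈0.080, with y from 0.069 to 0.165, which agrees with the text. I'll move above it.

Call:
{"fn": "send_rows", "kwargs": {"series": [1,-0.35,0,0,0,0,0.5,1,-0.35,0,0,0,0,0.5,1,-0.35,0,0,0,0,0.5,1,-0.35,0,0,0,0,0.5,1,-0.35,0,0,0,0,0.5,1,-0.35,0,0,0,0,0.5,1,-0.35,0,0,0,0,0.5,1,-0.35,0,0,0,0,0.5,1,-0.35,0,0,0,0,0.5,1,-0.35,0,0,0,0,0.5,0.8,-0.3,0,0,0,0,0.5,0.5,-0.2,0,0,0,0,0.5]}}

```text
t: 16.5
position: [0.4738, 0.1057, 0.1994]
tool_rot: [-2.154, -2.259, 0.03]
force: [0.2, 0.2, -0.7]
gripper_width: 0.0426
```

Call:
{"fn": "send_rows", "kwargs": {"series": [0,0,0,0,0,0,0.5,0,0,0,0,0,0,0.5]}}

```text
t: 16.7
position: [0.4714, 0.1074, 0.1976]
tool_rot: [-2.147, -2.262, 0.036]
force: [-0.0, -0.2, -0.7]
gripper_width: 0.0427
```

```bash
cat > l.py <<'E'
from h import *
from plant import *
import sys
s=state();print(s['t'],s['position'].round(4),s['force'].round(1),round(s['gripper_width'],4),goal(s,eval(sys.argv[1]),np.radians(3)))
if len(sys.argv)>2:
    c=capture('wrist');pickle.dump(c,open('pics/'+sys.argv[2]+'.pkl','wb'));pickle.dump(s,open('pics/'+sys.argv[2]+'s.pkl','wb'));cv2.imwrite('pics/'+sys.argv[2]+'.png',c['frame'][:,:,::-1])
E
python3 l.py "(.4835,.115,.11)" w6
```

```text
16.7 [0.4714 0.1074 0.1976] [-0.  -0.2 -0.7] 0.0427 [array([0.28, 0.61, 3.49]), array([-0.23, -0.  , -0.  ])]
```

View pics/w6.png

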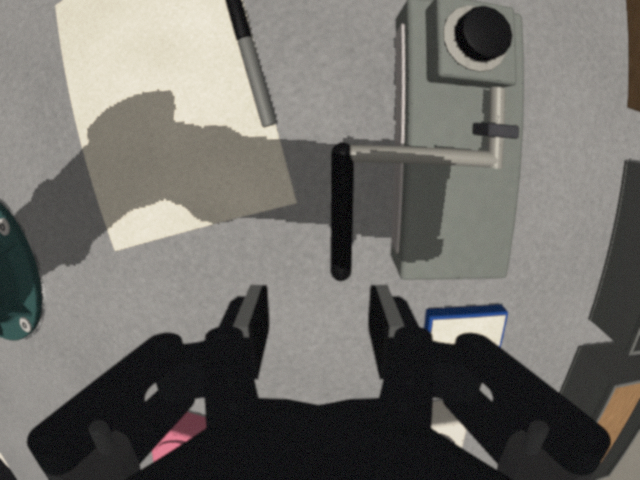

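The wrist view shows the bar from (342,150) at the arm to (341,272) at its free end. I'll project it.

```bash
python3 - <<'E'
from h import *
c=load('w6');s=load('w6s')
g=cv2.cvtColor(c['frame'],cv2.COLOR_RGB2GRAY);m=(g<35).astype(np.uint8);m[284:]=0;m[:,:300]=0;m[:,390:]=0;m[:140]=0
nc,l,st,ce=cv2.connectedComponentsWithStats(m);i=1+np.argmax(st[1:,4]);print(st[i],ce[i])
mm=l==i
for v in(165,200,235,262):
    x=np.where(mm[v])[0];u=x.mean();print(v,len(x),wonz(c,s,(u,v),.080).round(4))
x,y,w,h,_=st[i];print('ends',wonz(c,s,(ce[i][0],y),.08).round(4),wonz(c,s,(ce[i][0],y+h),.08).round(4))
a=load('scene5');b=load('side5')
print(isect([wray(c,s,ce[i]),ray(a,(387.0,251.3))]),isect([wray(c,s,ce[i]),ray(b,(301.0,216.9))]))
E
```

```text
[ 331  143   22  137 2570] [341.36108949 210.20700389]
165 21 [0.4825 0.1549 0.08  ]
200 20 [0.4838 0.1299 0.08  ]
235 19 [0.486 0.104 0.08 ]
262 18 [0.4864 0.083  0.08  ]
ends [0.4811 0.1703 0.08  ] [0.4881 0.0685 0.08  ]
(array([0.48328526, 0.12003491, 0.07922274]), [np.float64(0.0024), np.float64(0.0024)]) (array([0.48347811, 0.12190792, 0.07706912]), [np.float64(0.0009), np.float64(0.0009)])
```

Call:
{"fn": "send_rows", "kwargs": {"series": [0.25,0.6,0.3,-0.23,0,0,0.5,0,0,0.8,0,0,0,0.5,0,0,1,0,0,0,0.5,0,0,0.6,0,0,0,0.5,0,0,0,0,0,0,0.5]}}

```text
t: 17.25
position: [0.49, 0.1084, 0.1276]
tool_rot: [2.171, 2.264, 0.003]
force: [0.1, 0.1, -0.3]
gripper_width: 0.043
```

```bash
python3 l.py "(.4843,.115,.062)"
```

```text
17.25 [0.49   0.1084 0.1276] [ 0.1  0.1 -0.3] 0.043 [array([ 0.28, -0.23,  2.62]), array([ 0.03,  0.01, -0.07])]
```

Call:
{"fn": "send_rows", "kwargs": {"series": [0.28,-0.22,0,0,0,0,0.5,0,0,0.5,0,0,0,0.5,0,0,0.2,0,0,0,0.5,0,0,0,0,0,0,0.5]}}

```text
t: 17.65
position: [0.4856, 0.1141, 0.1103]
tool_rot: [2.173, 2.259, 0.007]
force: [-1.5, -0.5, -0.4]
gripper_width: 0.0427
```

```bash
python3 l.py "(.4843,.115,.062)"
```

```text
17.65 [0.4856 0.1141 0.1103] [-1.5 -0.5 -0.4] 0.0427 [array([ 0.04, -0.07,  1.93]), array([ 0.05,  0.01, -0.1 ])]
```

Call:
{"fn": "send_rows", "kwargs": {"series": [0.04,-0.1,0.5,0.05,0,-0.1,0.5,0,-0.05,0.6,0,0,0,0.5,0,0,0.5,0,0,0,0.5,0,0,0.2,0,0,0,0.5,0,0,0,0,0,0,0.5]}}

```text
t: 18.15
position: [0.4826, 0.1157, 0.0628]
tool_rot: [2.157, 2.282, 0.001]
force: [-0.3, 0.4, 0.6]
gripper_width: 0.0428
```

```bash
python3 l.py "(.4843,.115,.062)" w7
```

```text
18.15 [0.4826 0.1157 0.0628] [-0.3  0.4  0.6] 0.0428 [array([-0.03,  0.07,  0.03]), array([0.01, 0.01, 0.03])]
```

View pics/w7.png

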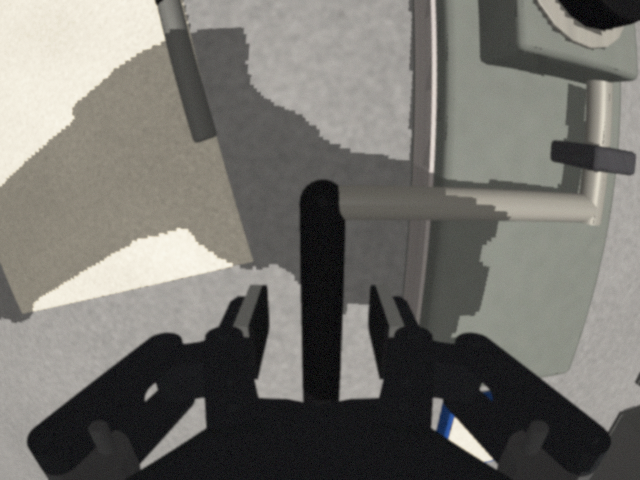

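The bar lies centred between the fingers in the wrist view, at column 322. I'll close on it and begin the lift along the arc.

Call:
{"fn": "send_rows", "kwargs": {"series": [0,0,0,0,0,0,0.3,0,0,0,0,0,0,0.2,0,0,0,0,0,0,0.1,0,0,0,0,0,0,0,0,0,0,0,0,0,0,0,0.03,-0.46,0,0,0,0,0,0.08,-0.45,0,0,0,0,0,0.12,-0.44,0,0,0,0,0,0,0,0,0,0,0]}}

```text
t: 19.1
position: [0.4899, 0.1161, 0.1008]
tool_rot: [2.155, 2.28, 0.005]
force: [1.5, -0.6, -4.6]
gripper_width: 0.0139
```

```bash
cat > arc.py <<'E'
from h import *
from plant import *
s=state();R=Ro.from_rotvec(s['tool_rot']).as_matrix()
g=s['position']-.019*R[:,2]
hx,hz=.4843+.1149,.078   # hinge in x-z (yaw 3deg ignored)
dx,dz=g[0]-hx,g[2]-hz
print(s['t'],s['position'].round(4),'F',s['force'].round(1),'w',round(s['gripper_width'],4),'psi',np.arctan2(dx,dz).round(3),'r',np.hypot(dx,dz).round(4),'lever',(.2-np.arctan2(dx,dz)).round(3),'turn',goal(s,None,np.radians(3)), 'qv',s['qpos'].round(2))
E
python3 arc.py
```

```text
19.1 [0.4899 0.1161 0.1008] F [ 1.5 -0.6 -4.6] w 0.0139 psi -1.206 r 0.1171 lever 1.406 turn [array([0.04, 0.01, 0.03])] qv [-0.57  0.55  0.33  2.21 -0.42  0.43  0.15]
```

Call:
{"fn": "send_rows", "kwargs": {"series": [0,0.3,-0.62,0,0,0,0,0,0.39,-0.57,0,0,0,0,0,0.47,-0.51,0,0,0,0,0,0,0,0,0,0,0]}}

```text
t: 19.5
position: [0.5131, 0.1173, 0.1438]
tool_rot: [-2.155, -2.282, 0.009]
force: [3.3, 0.2, -8.4]
gripper_width: 0.0137
```

```bash
python3 arc.py
```

```text
19.5 [0.5131 0.1173 0.1438] F [ 3.3  0.2 -8.4] w 0.0137 psi -0.792 r 0.1207 lever 0.992 turn [array([-0.04,  0.01,  0.03])] qv [-0.61  0.51  0.4   2.13 -0.36  0.57  0.11]
```

Call:
{"fn": "send_rows", "kwargs": {"series": [0,0.63,-0.3,0,0,0,0,0,0.6,-0.37,0,0,0,0,0,0.5,-0.25,0,0,0,0,0,0,0,0,0,0,0]}}

```text
t: 19.9
position: [0.5296, 0.1182, 0.1606]
tool_rot: [-2.126, -2.254, 0.071]
force: [5.1, 0.1, -6.8]
gripper_width: 0.0134
```

```bash
python3 arc.py
```

```text
19.9 [0.5296 0.1182 0.1606] F [ 5.1  0.1 -6.8] w 0.0134 psi -0.593 r 0.1225 lever 0.793 turn [array([-0.45,  0.  ,  0.04])] qv [-0.6   0.52  0.42  2.05 -0.33  0.7   0.1 ]
```

Call:
{"fn": "send_rows", "kwargs": {"series": [0,0.7,-0.1,-0.25,0,0,0,0,0.7,-0.15,-0.25,0,0,0,0,0.7,-0.15,0,0,0,0,0,0,0,0,0,0,0]}}

```text
t: 20.3
position: [0.5341, 0.1186, 0.1643]
tool_rot: [-2.104, -2.234, 0.099]
force: [9.9, 2.3, -18.9]
gripper_width: 0.0136
```

```bash
python3 - <<'E'
exec(open('arc.py').read())
c=capture('side');a=capture('scene')
pickle.dump(c,open('pics/side6.pkl','wb'));pickle.dump(a,open('pics/scene6.pkl','wb'))
A=cv2.resize(a['frame'][190:330,340:480,::-1],(400,400),interpolation=cv2.INTER_CUBIC);B=cv2.resize(c['frame'][120:260,260:400,::-1],(400,400),interpolation=cv2.INTER_CUBIC)
cv2.imwrite('pics/r6.png',np.hstack([A,B]))
E
```

```text
20.3 [0.5341 0.1186 0.1643] F [  9.9   2.3 -18.9] w 0.0136 psi -0.542 r 0.1228 lever 0.742 turn [array([-0.69, -0.06,  0.05])] qv [-0.58  0.53  0.42  2.02 -0.33  0.76  0.11]
```

View pics/r6.png

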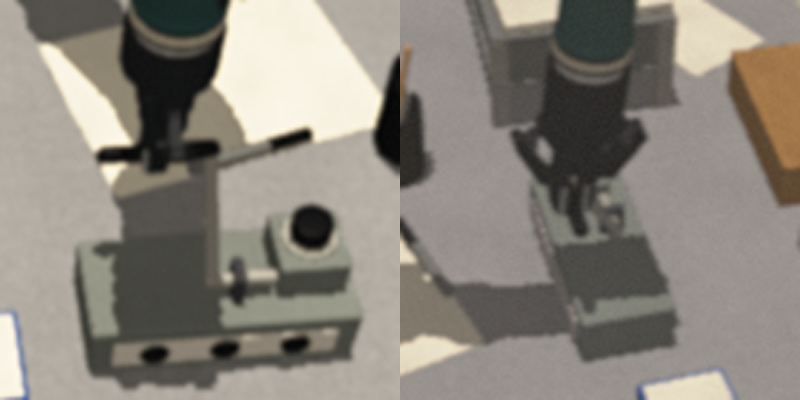

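```bash
python3 - <<'E'
from h import *
from plant import *
a=load('scene6');b=load('side6');X=cloud(a);Y=cloud(b)
for (u,v) in((377,244),(380,244),(384,244),(404,243),(408,243),(412,243),(412,250),(412,260),(413,270),(414,280)): print((u,v),X[v,u].round(3),a['frame'][v,u])
s=state();R=Ro.from_rotvec(s['tool_rot']).as_matrix();print('zaxis',R[:,2].round(3),'torque',s['torque'].round(2),'F',s['force'].round(1))
# hinge
h=np.array([.599,.115,.078])
for ps in np.arange(-.8,-.2,.1):
    P=np.array([h[0]+.115*np.sin(ps),.08,h[2]+.115*np.cos(ps)]);print(ps.round(2),P.round(3),proj(a,P).round(1),proj(a,P+[0,.08,0]).round(1))
cv2.imwrite('pics/c6.png',cv2.resize(b['frame'][150:230,290:370,::-1],(640,600)[:2],interpolation=cv2.INTER_CUBIC))
w=capture('wrist');cv2.imwrite('pics/w8.png',w['frame'][:,:,::-1]);pickle.dump(w,open('pics/w8.pkl','wb'))
E
```

```text
(377, 244) [0.543 0.08  0.182] [22 20 22]
(380, 244) [0.543 0.087 0.182] [19 18 19]
(384, 244) [0.542 0.097 0.181] [8 9 9]
(404, 243) [0.605 0.127 0.257] [40 39 38]
(408, 243) [0.54  0.152 0.18 ] [16 16 17]
(412, 243) [0.537 0.163 0.175] [15 15 13]
(412, 250) [0.547 0.163 0.162] [92 87 79]
(412, 260) [0.563 0.163 0.144] [90 86 76]
(413, 270) [0.577 0.166 0.124] [96 92 81]
(414, 280) [0.589 0.169 0.101] [96 91 81]
zaxis [-0.096  0.002 -0.995] torque [-0.09  0.7  -0.09] F [-2.6 -0.2 -1.1]
-0.8 [0.517 0.08  0.158] [375.2 241.9] [408.9 241.1]
-0.7 [0.525 0.08  0.166] [375.7 242.5] [409.7 241.6]
-0.6 [0.534 0.08  0.173] [376.2 243.6] [410.6 242.7]
-0.5 [0.544 0.08  0.179] [376.8 245.1] [411.5 244.3]
-0.4 [0.554 0.08  0.184] [377.3 247.2] [412.3 246.3]
-0.3 [0.565 0.08  0.188] [377.9 249.7] [413.2 248.9]
-0.2 [0.576 0.08  0.191] [378.4 252.8] [414.  251.9]
```

View pics/w8.png

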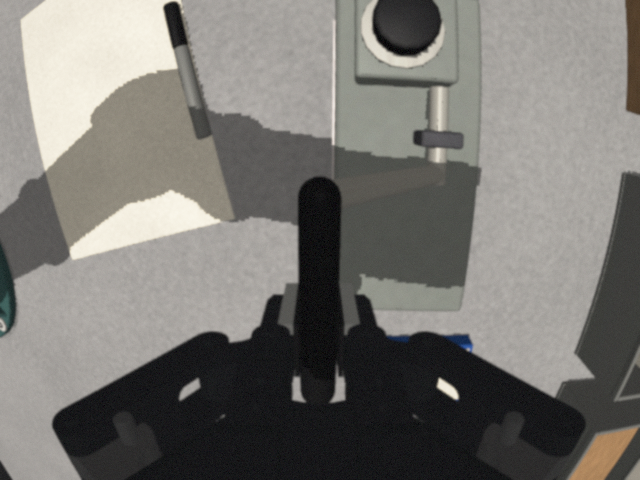

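View pics/c6.png

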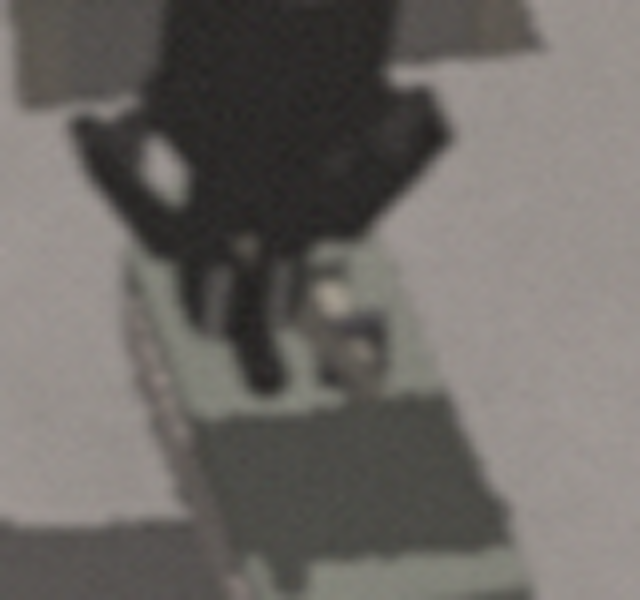

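The views show the bar firmly held at about (0.537, z 0.176), 12 mm behind the fingertips. The torque is 0.7 N·m, so the full grip keeps the bar from turning and tilts the tool. I'll loosen the jaws to a cage around the bar and push it the rest of the way with the rear finger.

Call:
{"fn": "send_rows", "kwargs": {"series": [0,0.1,0.3,0,0,0,0.25,0,0,0.1,-0.35,0,0,0.28,0,0,0,-0.3,0,0,0.28]}}

```text
t: 20.75
position: [0.5404, 0.1188, 0.1532]
tool_rot: [-2.152, -2.287, -0.012]
force: [-0.6, -0.6, 0.4]
gripper_width: 0.0237
```

```bash
python3 - <<'E'
exec(open('arc.py').read())
w=capture('wrist');cv2.imwrite('pics/w9.png',w['frame'][120:420,120:520,::-1])
a=capture('scene');X=cloud(a);print([X[v,378].round(3) for v in range(240,250,2)])
E
```

```text
20.75 [0.5404 0.1188 0.1532] F [-0.6 -0.6  0.4] w 0.0237 psi -0.559 r 0.1111 lever 0.759 turn [array([ 0.03, -0.05,  0.06])] qv [-0.59  0.52  0.41  2.08 -0.36  0.61  0.12]
[array([ 0.375,  0.11 , -0.001]), array([0.539, 0.083, 0.184]), array([0.54 , 0.083, 0.178]), array([0.545, 0.083, 0.177]), array([ 0.404,  0.108, -0.001])]
```

View pics/w9.png

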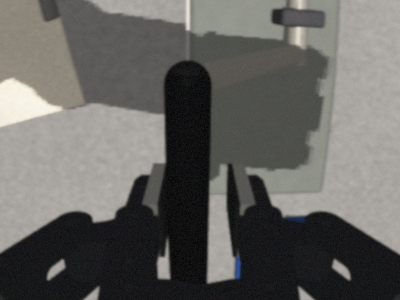

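The bar is now loosely caged between the fingers and the force is near zero. I'll push it along the arc.

Call:
{"fn": "send_rows", "kwargs": {"series": [0,0.5,-0.25,0,0,0,0.28,0,0.5,-0.2,0,0,0,0.28,0,0.5,-0.15,0,0,0,0.28,0,0,0,0,0,0,0.28]}}

```text
t: 21.25
position: [0.5861, 0.1214, 0.1714]
tool_rot: [2.15, 2.286, 0.02]
force: [-0.2, -0.8, 0.5]
gripper_width: 0.0235
```

```bash
python3 arc.py
```

```text
21.25 [0.5861 0.1214 0.1714] F [-0.2 -0.8  0.5] w 0.0235 psi -0.118 r 0.1131 lever 0.318 turn [array([ 0.08, -0.04,  0.06])] qv [-0.58  0.54  0.42  1.97 -0.34  0.69  0.12]
```

Call:
{"fn": "send_rows", "kwargs": {"series": [0,0.3,-0.03,0.05,0,0,0.28,0,0.3,0,0,0,0,0.28,0,0.25,0,0,0,0,0.28,0,0.2,0.02,0,0,0,0.28,0,0,0,0,0,0,0.28]}}

```text
t: 21.75
position: [0.6175, 0.1232, 0.1722]
tool_rot: [2.152, 2.288, 0.014]
force: [0.4, 0.3, -0.4]
gripper_width: 0.0238
```

```bash
python3 arc.py
```

```text
21.75 [0.6175 0.1232 0.1722] F [ 0.4  0.3 -0.4] w 0.0238 psi 0.16 r 0.1146 lever 0.04 turn [array([ 0.05, -0.04,  0.06])] qv [-0.56  0.57  0.42  1.9  -0.34  0.73  0.12]
```

Call:
{"fn": "send_rows", "kwargs": {"series": [0,0.1,0,0,0,0,0.35,0,0,0,0,0,0,0.5,0,0,0,0,0,0,0.5,0,0,-0.4,0,0,0,0.5,0,0,-0.8,0,0,0,0.5,0,0,-1,0,0,0,0.5,0,0,-1,0,0,0,0.5,0,0,-0.5,0,0,0,0.5,0,0,0,0,0,0,0.5]}}

```text
t: 22.65
position: [0.6169, 0.1223, 0.2695]
tool_rot: [-2.152, -2.286, -0.01]
force: [1.3, -0.5, 0.2]
gripper_width: 0.0427
```

```bash
python3 - <<'E'
exec(open('arc.py').read())
w=capture('wrist');cv2.imwrite('pics/w10.png',w['frame'][:,:,::-1])
for n in('scene','side'):
    c=capture(n);pickle.dump(c,open(f'pics/{n}7.pkl','wb'))
a=load('scene7');b=load('side7')
A=cv2.resize(a['frame'][190:340,220:480,::-1],(520,300),interpolation=cv2.INTER_CUBIC);B=cv2.resize(b['frame'][140:340,260:420,::-1],(280,350),interpolation=cv2.INTER_CUBIC)
cv2.imwrite('pics/r7.png',np.hstack([cv2.copyMakeBorder(A,0,50,0,0,0),B]))
X=cloud(a);g=cv2.cvtColor(a['frame'],cv2.COLOR_RGB2HSV);m=near(X,.62,.13,.1,.16,.215)&(g[...,2]<60)
print('bar',m.sum(),X[m].mean(0),np.percentile(X[m][:,1],[2,98]))
X=cloud(b);g=cv2.cvtColor(b['frame'],cv2.COLOR_RGB2HSV);m=near(X,.62,.13,.1,.16,.215)&(g[...,2]<60)
print('bar side',m.sum(),X[m].mean(0))
E
```

```text
22.65 [0.6169 0.1223 0.2695] F [ 1.3 -0.5  0.2] w 0.0427 psi 0.084 r 0.2113 lever 0.116 turn [array([ 0.02, -0.04,  0.06])] qv [-0.61  0.46  0.48  1.82 -0.27  0.92  0.06]
bar 295 [0.62585126 0.12490206 0.19635296] [0.0808793  0.17129462]
bar side 87 [0.61830756 0.12180478 0.19657327]
```

View pics/r7.png

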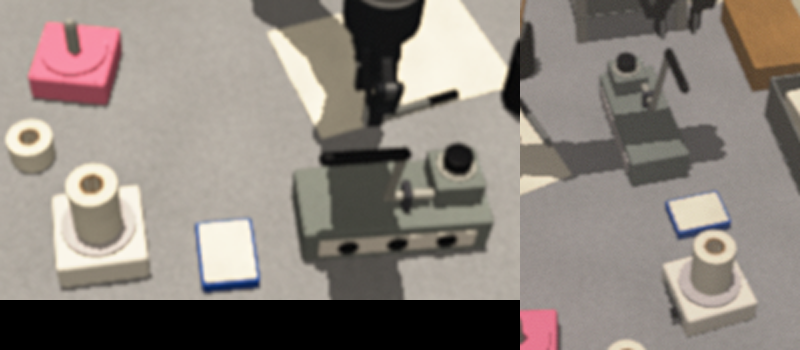

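The lever is up. Its bar's depth mean is (0.626, 0.125, 0.196), against (0.626, 0.127, 0.197) at the start. The roll stands on the winder. Last checks before I hand in: the roll, the button, and the untouched things.

```bash
python3 - <<'E'
from h import *
from plant import state
a=load('scene7');b=load('side7');a0=load('scene0');b0=load('side0');E={}
for n,c,bx in(('a',a,(245,272,285,295)),('b',b,(360,270,385,290))):
    hsv=cv2.cvtColor(c['frame'],cv2.COLOR_RGB2HSV);m=(hsv[...,1]>60).astype(np.uint8);z=np.zeros_like(m);z[bx[1]:bx[3],bx[0]:bx[2]]=1;m*=z
    cn=max(cv2.findContours(m,0,1)[0],key=cv2.contourArea);e=cv2.fitEllipse(cv2.convexHull(cn));E[n]=e[0]
print('roll top',tri(a,E['a'],b,E['b']))
for c in(a0,a):
    X=cloud(c);g=cv2.cvtColor(c['frame'],cv2.COLOR_RGB2HSV);m=near(X,.57,.252,.03,.108,.135)&(g[...,2]<60);print('btn z',m.sum(),np.percentile(X[m][:,2],[50,90]))
X0=cloud(a0);X1=cloud(a);d=np.abs(X1[...,2]-X0[...,2]);m=((d>.015)&(X0[...,2]<.3)&(X1[...,2]<.3)).astype(np.uint8)
m=cv2.morphologyEx(m,cv2.MORPH_OPEN,np.ones((4,4)));nc,l,st,ce=cv2.connectedComponentsWithStats(m)
for i in range(1,nc): print('changed',st[i],ce[i].round(),np.nanmean(X1[l==i],0).round(3))
s=state();print(s['force'].round(1))
E
```

```text
roll top (array([ 0.60434536, -0.17861372,  0.13061911]), np.float64(0.0001288263768867207))
btn z 160 [0.11995078 0.12300537]
btn z 160 [0.11938883 0.12250987]
changed [306  74   5   6  29] [308.  76.] [ 0.007 -0.074  0.285]
changed [342  76  24  26 314] [356.  89.] [-0.055  0.069  0.2  ]
changed [307  81  10  24 163] [311.  92.] [ 0.013 -0.066  0.237]
changed [580 103   9  17 103] [584. 111.] [0.118 0.69  0.226]
changed [618 108  13  17 128] [623. 115.] [-0.503  1.256 -0.253]
changed [299 231  23  32 643] [310. 247.] [ 0.394 -0.079  0.   ]
changed [398 232   4   5  20] [400. 234.] [0.555 0.126 0.228]
changed [402 249  11   6  63] [407. 252.] [0.593 0.14  0.213]
changed [254 274  28  36 798] [268. 291.] [ 0.617 -0.175  0.11 ]
[0.5 0.4 0.2]
```

Every check agrees: only the roll and the robot itself changed position. I'm handing in.

```bash
python3 -c "
from plant import *
print(state()['t']);print(sign_off())"
```

```text
22.8
the job is handed in; nothing more can be done
None
```

The job is done and handed in at 22.8 s of the 69 s allowed. `sign_off()` gave no verdict, so the results below are my own measurements.

**What I did**
- **Button:** I pressed the test button about 8 mm, at about 3.5 N. The lever dropped by itself, and both fixed cameras showed it down.
- **Roll:** I slid the tall roll slowly down over the spindle until the turntable carried it, then released it.
- **Lever:** I lifted it past upright until it rested home.

**Last checks**
- **Roll:** its top measured 0.1306 m high (0.131 m expected). Its axis is about 1 mm from the spindle axis, inside the 6 mm limit.
- **Lever:** the bar is within about 2 mm of where it was at the start, when it was home.
- **Button:** its top is back at about 0.120 m.
- **Other things:** the before-and-after depth pictures show no change apart from the roll and the robot.
- **Robot:** it was clear of everything, with forces at noise level.

**What did not go smoothly**
- **Lever lift:** halfway up, the full grip kept the bar from turning. The tool tilted about 6° and the force reached about 21 N. I loosened the jaws to cage the bar and finished by pushing it.
- **Camera disagreement:** before the fit, the wrist and fixed cameras differed by up to about 2.5 mm on the roll's offset from the spindle. I used a value in between, and the roll went on without contact force.

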